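# Swap the dummy plug for the measuring cell in a lever-locked sloping dock

## Task

The self-test is over, so put the measuring cell in: swing the dock's red-handled locking lever fully open, pull the grey dummy plug out of the sloping socket and stand it down in the empty place of the rack. Then plug the blue module fully home in the socket and swing the lever back over its flange to the end stop. Leave the orange module in its place and do not knock the bottles and glassware about.

Things in the scene. Friction and masses are not known exactly. Their poses are not given: they have to be found in the camera images.
- socket (a point): Centre of the socket's mouth in the sloping face of the grey dock's aluminium head. z points out of the socket, 30 deg from vertical, leaning over the dock's low edge (towards the rack); x up the slope, y level along the face, towards the robot. Straight hole 31 (x) x 43 (y) x 34 mm deep, no catch. A plug is home when its flange lies flat on the face: its origin here, its z along z, its x along x or -x. Face 74 (x) x 112 mm (y -44 to 68).
- lever (a joint): Locking lever on the robot's side of the socket, axis parallel to the socket's z. 0 rad: locked, steel tongue over the flange's edge (2.5 mm above a flange that is home), arm pointing down the slope. Grows as the handle swings out towards the robot; end stop 1.571 rad: open, arm along the socket's +y, tongue clear of the plug. Stays where left (about 1 N at the handle moves it). A plug not home blocks the tongue.
- lever_pivot (a point): Point on the lever's axis, level with lever_handle: 48 mm along the socket's +y from the socket's axis, 44.5 mm out from the head's face. Axes as the socket's.
- lever_handle (a point): Middle of the lever's upright red handle, a round post 21 mm across, 37 mm tall, parallel to the socket's z; its top is 13 mm above this point, the flat lever arm 24 mm below it. At lever value q it is 68 mm from lever_pivot: -68 cos q along the socket's x, +68 sin q along its y. Its axes turn with the lever.
- rack_empty (a point): Mouth centre of the empty place of the rack, a fixed white block 206 x 64 mm, its top 42 mm above the worktop, with three rectangular places in a row 66 mm apart; the empty one is the end nearest the robot. z up, y along the row towards the other places, x across. Hole 34 (x) x 46 (y) x 33 mm deep. A plug stands in it with its flange on the rack's top: origin here, its x along x or -x.
- dummy_plug: Grey dummy plug, yellow top, 0.14 kg, starts in the dock. Origin: centre of the flange's underside, z up along the grip. Black shank 28 (x) x 40 (y) mm, 30 mm down, its last 7 mm tapered 3 mm a side; flange 44 x 58 mm, 10 mm thick; grip 26 (x) x 36 (y) mm from 10 to 58 mm above the origin, pinched across the 26 mm at about 37 mm; top plate to 60 mm. Same turned half round.
- blue_module: Blue module with aluminium top and two small steel ports (to 66 mm above the origin), about 0.16 kg; else shape, size, origin and axes exactly as the grey dummy plug. Starts upright in one of the two occupied places of the rack, its x across the row (a few degrees and mm of play).
- orange_module: Orange module, the same shape as the blue one; stands in the other occupied place of the rack and stays there.
- bottle_white: Bystander: white plastic screw-cap bottle, 52 mm across, 112 mm high. Origin: centre of its underside.
- bottle_amber: Bystander: small amber bottle with white cap, 30 mm across, 78 mm high. Origin: centre of its underside.
- tube_blue: Bystander: standing tube with red screw cap, lower half blue, 36 mm across, 118 mm high. Origin: centre of its underside.
- beaker: Bystander: clear beaker, 59 mm across, 82 mm high. Origin: centre of its underside.

How it is judged:
On the way, in this order (a step that is already met when the one before it is completed fails the run):
1. the lever has been swung fully open (value of joint lever above 1.4 rad), for 0.2 s.
2. the grey dummy plug stands fully down in the empty place of the rack, let go (horizontal distance between dummy_plug and rack_empty below 0.007 m and z of dummy_plug in the frame of rack_empty between -0.003 and 0.003 m and angle between dummy_plug's own z axis and vertical below 0.08 rad and contact force between the fingers and dummy_plug below 0.1 N), for 0.2 s.
3. the blue module is fully home in the socket (x of blue_module in the frame of socket between -0.003 and 0.003 m and y of blue_module in the frame of socket between -0.003 and 0.003 m and z of blue_module in the frame of socket between -0.0025 and 0.0025 m and angle between the z axis of blue_module and the z axis of socket, either way round below 0.06 rad), for 0.2 s.
At the end, for the whole second after the job is handed in: Blue module home in the socket (3 mm sideways, 2.5 mm in depth, 0.06 rad), lever closed (under 0.1 rad), grey plug upright (0.08 rad) and fully down (3 mm) in the empty rack place (7 mm), orange module still in its place (10 mm), all at rest (all of step 3 and value of joint lever below 0.1 rad and velocity of joint lever between -0.05 and 0.05 rad/s and linear speed of each of blue_module, dummy_plug below 0.01 m/s and horizontal distance between dummy_plug and rack_empty below 0.007 m and z of dummy_plug in the frame of rack_empty between -0.003 and 0.003 m and angle between each of dummy_plug, orange_module's own z axis and vertical below 0.08 rad and distance of orange_module from where it was at the start of the episode below 0.01 m); the robot touches nothing.
It fails at once if the orange module is pulled up or pushed away (moved 15 mm) (distance of orange_module from where it was at the start of the episode above 0.015 m).
It fails at once if the bottle white is knocked away or over (moved 30 mm or tilted 0.35 rad) (distance of bottle_white from where it was at the start of the episode above 0.03 m or angle between bottle_white's own z axis and vertical above 0.35 rad).
It fails at once if the bottle amber is knocked away or over (moved 30 mm or tilted 0.35 rad) (distance of bottle_amber from where it was at the start of the episode above 0.03 m or angle between bottle_amber's own z axis and vertical above 0.35 rad).
It fails at once if the tube blue is knocked away or over (moved 30 mm or tilted 0.35 rad) (distance of tube_blue from where it was at the start of the episode above 0.03 m or angle between tube_blue's own z axis and vertical above 0.35 rad).
It fails at once if the beaker is knocked away or over (moved 30 mm or tilted 0.35 rad) (distance of beaker from where it was at the start of the episode above 0.03 m or angle between beaker's own z axis and vertical above 0.35 rad).
It also fails if it takes over 72 s, if anything falls off the work surface, if the arm or the gripper's body presses on something with over 40 N, if the wrist force passes 120 N, or if a joint passes its speed limit or range.

## Robot

A 7-joint arm with a two-finger parallel gripper is mounted at the origin on a cart in front of the work surface, level with it; the furniture and walls round the work are solid. World frame = base frame: x ahead of the robot, y to its left, z up, the work surface at z = 0. Lengths are in m, angles in rad, forces in N, time in s.
With the tool pointing down it reaches from about 0.4 to 0.875 m from the base axis. Payload 19.3 kg.
Tool frame: the origin (TCP) lies at the very end of the fingers, on their centre line; the grasp point (between the pads) lies 19 mm behind it; z points along the fingers, y is the direction in which the jaws open and shut (so a half turn about z gives the same grasp; the last joint's range is limited). The gripper opens to 85 mm and grips with 20 to 120 N. Pads are 22 mm wide; open, the fingers measure 114 mm over their backs; the gripper's body (76 mm by 85 mm) begins 54 mm behind the grasp point. The pads swing forward as they close: fully open they stand 13 mm farther back than shut.
Start: joints at [1.089, 0.521, -0.036, 1.599, 0.021, 1.021, -0.113], TCP at [0.25, -0.573, 0.201] pointing down, gripper open.
Joint ranges: [-2.91, 2.91], [-0.3, 2.13], [-1.5, 1.42], [0.17, 2.43], [-1.26, 4.41], [0.16, 1.93], [-2.52, 2.52]. Speed limits (rad/s): [1.89, 1.89, 2.39, 2.39, 3.01, 3.01, 3.01].

## Interface

Orientations are given as [roll, pitch, yaw] about the fixed x, y, z axes, in that order (R = Rz(yaw) Ry(pitch) Rx(roll)).
In Python, from workcell import telemetry, imaging, ticket gives the robot as it stands.
- The arm moves only by the tool carry_out, never from a script. Its argument "series" is a list of rows, each a list of 7 numbers: the shift along the tool's x, y, z in m, then the turn, a rotation vector about the tool's x, y, z in rad, then the closure in counts, from 0 (fully open) to 255 (shut). In form: [[tx, ty, tz, ax, ay, az, jaw], ...]. A call has 1 to 10 rows; each row is the pose to reach, as a shift and turn from the pose commanded when the call began, along the tool's axes at that moment; what a row does not reach only later rows make up. A row lasts 1/8 s, in which the tool goes at most 62.5 mm and 10.7 degrees, less where a joint would pass 70% of its speed; a pose out of reach is approached as far as the arm can. A call with a gripper value outside its range is refused whole. The fingers move at their own pace and stop on an object; "force" is the grip in N (left out, the last holds). Time passes only in rows, so rows that repeat a pose let the fingers close. It gives the time, the measured TCP pose, the force and the opening at its end, in the units of the state.
- telemetry.observe(): the state, without advancing time (a new reading comes with each control period).
- imaging.grab_frame(name): name is "scene" or "top" or "wrist"; returns (picture, depth): 480x640x3 uint8, blue, green, red; 480x640 float32, m along the optical axis (not along the pixel's ray), 0 where there is no reading.
- imaging.camera_info(name): a dict with "mtx" (3x3 intrinsics, pixels), "dist_coeffs" ([k1, k2, p1, p2, k3] as OpenCV has them; the pictures are not rectified), "extrinsics" (4x4, takes a point from camera to world coordinates); the wrist camera has in their place "hand_eye" (4x4, takes a point from camera to tool coordinates, whose origin is the TCP and whose axes are the flange's). Camera axes: x right, y down, z forward; pixel columns grow to the right and rows downward; lengths in m; the calibration is good to about 2 mm. A picture is of the moment at which its call begins: read the wrist's pose just before it. camera_info takes no time and is no camera call.
- ticket.job_done(): hands the job in, once; it reports no verdict.
The state is a dict: "clock": time; "qpos": joint angles; "qd": joint speeds; "joint_efforts": joint torques, N m; "position": TCP position; "tool_rot": TCP orientation; "force": force on the tool from outside, world axes, zero at the start; "moment": the same for the moment, N m; "grip_width": finger opening in m.
Only numpy, scipy, OpenCV 4.12 (cv2) and the standard library are available. Lean on these libraries where they do the work, as an engineer would, in place of code of your own. Each camera call takes 0.05 s, during which the arm holds its last target.

## Working session

There is one attempt and no reset: what is moved stays moved. The work goes in short steps, Python scripts to look and compute and a tool call to move; the robot and the scene stay as the last step left them, time stands still between calls to the robot, and variables do not carry over. Pictures are saved under pics/ and viewed, and the job is handed in when it is done.

Besides the shell and the picture viewer there is one more tool, called after ">>>" in YAML: its name, and indented under it one key for each argument. carry_out: Moves the arm, as the interface text tells. Its arguments: {"type":"object","properties":{"series":{"type":"array"},"force":{"type":"number"}},"required":["series"]}

```bash
mkdir -p pics; ls
cat > h.py <<'E'
import numpy as np, cv2
from scipy.spatial.transform import Rotation as R
from workcell import telemetry, imaging, ticket
np.set_printoptions(precision=4,suppress=True)
E
python3 - <<'E'
from h import *
s=telemetry.observe()
for k in s: print(k,s[k])
for n in ("scene","top"):
    p,d=imaging.grab_frame(n); cv2.imwrite(f"pics/{n}0.png",p); np.save(f"{n}0.npy",d)
    print(n,imaging.camera_info(n), (d>0).mean())
print(imaging.camera_info("wrist"))
E
```

```text
pics
clock 0.0
qpos [ 1.0888  0.522  -0.0364  1.6     0.0212  1.0211 -0.1128]
qd [ 0.0016 -0.0003  0.0007 -0.0002  0.0013 -0.0015 -0.0007]
joint_efforts [  0.0013 -92.7124   1.9806 -36.9942   0.0178   0.0081  -0.0001]
position [ 0.25   -0.5724  0.2   ]
tool_rot [-3.1405  0.      0.4118]
force [0.0997 0.3208 0.0388]
moment [ 0.0226 -0.0088 -0.0035]
grip_width 0.08520268732680335
scene {'mtx': array([[536.2216,   0.    , 316.4079],
       [  0.    , 536.2216, 237.5777],
       [  0.    ,   0.    ,   1.    ]]), 'dist_coeffs': array([0.0166, 0.    , 0.    , 0.    , 0.    ]), 'extrinsics': array([[-0.8451, -0.3893,  0.3663,  0.1539],
       [-0.5346,  0.6189, -0.5755,  0.4143],
       [-0.0027, -0.6822, -0.7312,  0.876 ],
       [ 0.    ,  0.    ,  0.    ,  1.    ]])} 0.9960286458333333
top {'mtx': array([[504.2225,   0.    , 313.0164],
       [  0.    , 504.2225, 233.5991],
       [  0.    ,   0.    ,   1.    ]]), 'dist_coeffs': array([-0.0905,  0.    ,  0.    ,  0.    ,  0.    ]), 'extrinsics': array([[ 0.0038, -0.992 ,  0.1261,  0.421 ],
       [-1.    , -0.0028,  0.0079, -0.1831],
       [-0.0075, -0.1261, -0.992 ,  1.0869],
       [ 0.    ,  0.    ,  0.    ,  1.    ]])} 0.99603515625
{'mtx': array([[377.627 ,   0.    , 319.3399],
       [  0.    , 377.627 , 235.7068],
       [  0.    ,   0.    ,   1.    ]]), 'dist_coeffs': array([0.0162, 0.    , 0.    , 0.    , 0.    ]), 'hand_eye': array([[ 0.0008, -0.9583, -0.2859,  0.0723],
       [ 1.    ,  0.0009, -0.0001, -0.0007],
       [ 0.0003, -0.2859,  0.9583, -0.1738],
       [ 0.    ,  0.    ,  0.    ,  1.    ]])}
```

View pics/scene0.png

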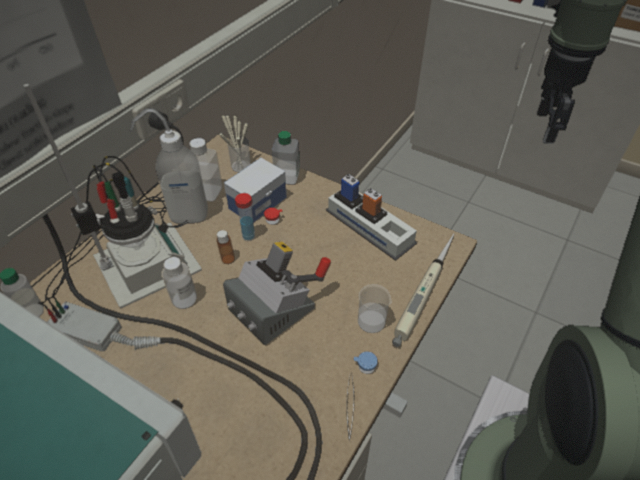

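View pics/top0.png

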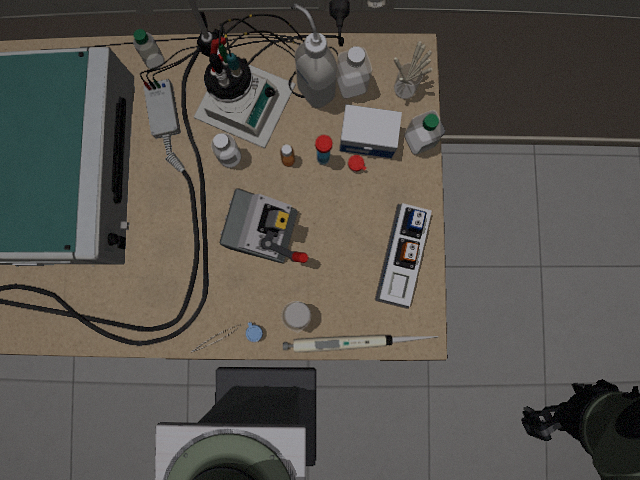

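```bash
cat >> h.py <<'E'
def cloud(d,info,T=None):
    T=info["extrinsics"] if T is None else T
    h,w=d.shape; u,v=np.meshgrid(np.arange(w),np.arange(h))
    q=cv2.undistortPoints(np.stack([u,v],-1).reshape(-1,1,2).astype(np.float64),info["mtx"],info["dist_coeffs"]).reshape(h,w,2)
    P=np.concatenate([q*d[...,None],d[...,None]],-1)
    return P@T[:3,:3].T+T[:3,3]
def onplane(uv,info,z,T=None):
    T=info["extrinsics"] if T is None else T
    q=cv2.undistortPoints(np.array(uv,float).reshape(-1,1,2),info["mtx"],info["dist_coeffs"]).reshape(-1,2)
    r=np.c_[q,np.ones(len(q))]@T[:3,:3].T
    return T[:3,3]+r*((z-T[2,3])/r[:,2])[:,None]
def proj(P,info,T=None):
    T=info["extrinsics"] if T is None else T
    Ti=np.linalg.inv(T)
    return cv2.projectPoints(np.array(P,float).reshape(-1,1,3),cv2.Rodrigues(Ti[:3,:3])[0],Ti[:3,3],info["mtx"],info["dist_coeffs"])[0].reshape(-1,2)
def wT(s):
    T=np.eye(4);T[:3,:3]=R.from_euler('xyz',s["tool_rot"]).as_matrix();T[:3,3]=s["position"];return T
E
python3 - <<'E'
from h import *
p=cv2.imread("pics/top0.png");s=cv2.imread("pics/scene0.png")
a=cv2.resize(p[180:310,200:440],None,fx=3.3,fy=3.3,interpolation=cv2.INTER_CUBIC);cv2.imwrite("pics/tc.png",a)
a=cv2.resize(s[160:360,210:430],None,fx=3,fy=3,interpolation=cv2.INTER_CUBIC);cv2.imwrite("pics/sc.png",a)
d=np.load("top0.npy");C=cloud(d,imaging.camera_info("top"))
for uv in [(300,257),(282,219),(268,242),(232,225),(250,200),(285,240),(270,285),(415,220),(408,252),(383,298),(398,287),(405,235)]: print(uv,C[uv[1],uv[0]])
ds=np.load("scene0.npy");Cs=cloud(ds,imaging.camera_info("scene"))
for uv in [(322,268),(285,248),(290,300),(372,218),(348,208)]: print(uv,Cs[uv[1],uv[0]])
E
```

```text
(300, 257) [ 0.4995 -0.15    0.1064]
(282, 219) [ 0.5693 -0.1164  0.1392]
(268, 242) [ 0.5289 -0.087   0.1056]
(232, 225) [ 0.5654 -0.0117  0.0848]
(250, 200) [ 0.619  -0.0454  0.0725]
(285, 240) [ 0.5424 -0.115   0.0222]
(270, 285) [ 0.4474 -0.0825  0.0023]
(415, 220) [ 0.5736 -0.3766  0.1042]
(408, 252) [ 0.421  -0.1831  1.0869]
(383, 298) [ 0.4205 -0.3193  0.0432]
(398, 287) [ 0.4438 -0.356   0.0094]
(405, 235) [ 0.5513 -0.367   0.0426]
(322, 268) [ 0.4967 -0.1437  0.089 ]
(285, 248) [ 0.559  -0.1137  0.1374]
(290, 300) [ 0.5106 -0.055   0.0788]
(372, 218) [ 0.495  -0.3468  0.0531]
(348, 208) [ 0.5611 -0.358   0.0403]
```

View pics/tc.png

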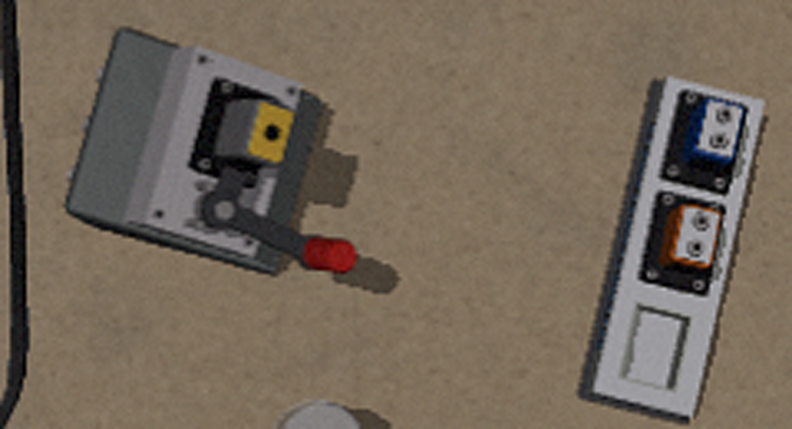

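View pics/sc.png

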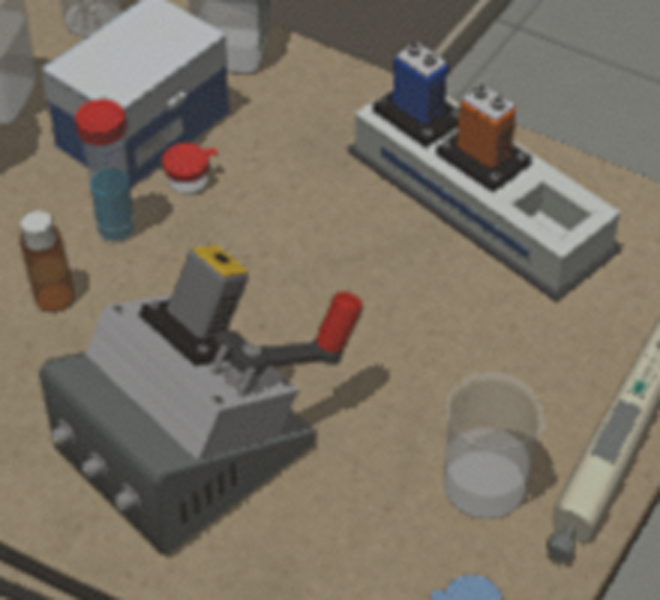

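```bash
cat > m.py <<'E'
from h import *
from scipy.optimize import least_squares
it=imaging.camera_info("top");is_=imaging.camera_info("scene")
pt=cv2.imread("pics/top0.png");ps=cv2.imread("pics/scene0.png")
Ct=cloud(np.load("top0.npy"),it);Cs=cloud(np.load("scene0.npy"),is_)
out={}
for nm,C,box in (("top",Ct,(220,185,320,270)),("scene",Cs,(220,235,320,345))):
    x0,y0,x1,y1=box
    P=C[y0:y1,x0:x1].reshape(-1,3);P=P[P[:,2]>0.035]
    best=None;rng=np.random.default_rng(0)
    for _ in range(4000):
        a=P[rng.choice(len(P),3,False)];n=np.cross(a[1]-a[0],a[2]-a[0]);l=np.linalg.norm(n)
        if l<1e-6: continue
        n/=l; n*=np.sign(n[2])
        if abs(n[2]-np.cos(np.pi/6))>0.05 or n[1]>-0.3: continue
        k=(abs((P-a[0])@n)<0.0015).sum()
        if best is None or k>best[0]: best=(k,n,a[0])
    k,n,a=best
    for _ in range(4):
        I=P[abs((P-a)@n)<0.002];a=I.mean(0);n=np.linalg.svd(I-a)[2][2];n*=np.sign(n[2])
    print(nm,len(I),n,np.degrees(np.arccos(n[2])),np.degrees(np.arctan2(n[1],n[0])),a,n@a)
    out[nm]=(n,a,I)
# rack
hsv=cv2.cvtColor(pt,cv2.COLOR_BGR2HSV)
z=Ct[...,2];m=(abs(z-0.0425)<0.004).astype(np.uint8);m[:, :370]=0;m[:,440:]=0;m[:195]=0;m[310:]=0
ys,xs=np.nonzero(m);Q=Ct[ys,xs];print("rack z",np.median(Q[:,2]))
print("rack rect depth",cv2.minAreaRect(Q[:,:2].astype(np.float32)))
w=((hsv[...,1]<50)&(hsv[...,2]>120)).astype(np.uint8);w[:,:370]=0;w[:,440:]=0;w[:195]=0;w[310:]=0
ys,xs=np.nonzero(w);Q=onplane(np.c_[xs,ys],it,0.042);print("rack rect white",cv2.minAreaRect(Q[:,:2].astype(np.float32)))
# yellow
y=((abs(hsv[...,0].astype(int)-24)<8)&(hsv[...,1]>130)&(hsv[...,2]>100)).astype(np.uint8);y[:,:220]=0;y[:,330:]=0;y[:190]=0;y[240:]=0
ys,xs=np.nonzero(y);print("yellow",len(xs),cv2.minAreaRect(np.c_[xs,ys].astype(np.float32)), np.median(Ct[ys,xs],0))
hs=cv2.cvtColor(ps,cv2.COLOR_BGR2HSV)
y=((abs(hs[...,0].astype(int)-24)<8)&(hs[...,1]>130)&(hs[...,2]>100)).astype(np.uint8);y[:,:260]=0;y[:,310:]=0;y[:235]=0;y[260:]=0
ys,xs=np.nonzero(y);print("yellow s",len(xs),cv2.minAreaRect(np.c_[xs,ys].astype(np.float32)), np.median(Cs[ys,xs],0))
for nm,hh,C,b in (("t",hsv,Ct,(285,245,320,270)),("s",hs,Cs,(300,250,340,290))):
    r=(((hh[...,0]<6)|(hh[...,0]>174))&(hh[...,1]>150)).astype(np.uint8);mm=np.zeros_like(r);mm[b[1]:b[3],b[0]:b[2]]=1;r*=mm
    ys,xs=np.nonzero(r);print("red",nm,len(xs),cv2.minAreaRect(np.c_[xs,ys].astype(np.float32)),np.median(C[ys,xs],0))
E
python3 m.py
```

```text
top 820 [-0.1251 -0.483   0.8667] 29.92822083803008 -104.51748508289394 [ 0.5747 -0.0226  0.0783] 0.006924453150719245
scene 867 [-0.1266 -0.482   0.867 ] 29.889474311441496 -104.71679123548017 [ 0.5715 -0.0256  0.076 ] 0.005879104469934757
rack z 0.0428831686815937
rack rect depth ((0.512427806854248, -0.3672693371772766), (0.06537607312202454, 0.2075861543416977), 75.86385345458984)
rack rect white ((0.5125294923782349, -0.3676397502422333), (0.06481293588876724, 0.2077174186706543), 75.84162902832031)
yellow 142 ((281.7924499511719, 219.7264404296875), (10.164680480957031, 15.796462059020996), 15.945395469665527) [ 0.5684 -0.1162  0.1384]
yellow s 78 ((283.1229553222656, 246.35244750976562), (16.772830963134766, 6.017733573913574), 39.80556869506836) [ 0.5644 -0.1147  0.1381]
red t 142 ((299.4324645996094, 256.9053955078125), (15.617903709411621, 9.535140991210938), 9.462322235107422) [ 0.5003 -0.1481  0.0991]
red s 166 ((322.2000427246094, 266.6000061035156), (8.9442720413208, 19.677398681640625), 26.56505012512207) [ 0.4964 -0.1444  0.0929]
```

```bash
cat >> m.py <<'E'
print('-----')
n=out["top"][0]+out["scene"][0];n/=np.linalg.norm(n)
for nm,C,img,box in (("top",Ct,pt,(220,185,320,270)),("scene",Cs,ps,(220,235,320,345))):
    x0,y0,x1,y1=box
    P=C[y0:y1,x0:x1].reshape(-1,3);h=P@n
    hist,e=np.histogram(h,bins=np.arange(0,0.12,0.002));print(nm,[(round(a,3),int(b)) for a,b in zip(e,hist) if b>60])
    pk=e[np.argmax(hist*((e[:-1]>0.03)))]+.001
    for _ in range(4):
        I=P[abs(h-pk)<0.003];pk=np.median(I@n)
    I=P[abs(h-pk)<0.002];a=I.mean(0);nn=np.linalg.svd(I-a)[2][2];nn*=np.sign(nn[2])
    print("face",len(I),pk,nn,np.degrees(np.arccos(nn[2])),np.degrees(np.arctan2(nn[1],nn[0])))
    az=np.radians(-104.6);z=np.array([.5*np.cos(az),.5*np.sin(az),np.cos(np.pi/6)])
    x=np.array([-np.cos(az)*np.cos(np.pi/6),-np.sin(az)*np.cos(np.pi/6),.5]);y=np.cross(z,x)
    c=np.stack([I@x,I@y],1);print("x range",np.percentile(c[:,0],[0,1,99,100]),"y range",np.percentile(c[:,1],[0,1,99,100]));print(cv2.minAreaRect(c.astype(np.float32)))
E
python3 m.py | sed -n '/----/,$p'
```

```text
-----
top [(np.float64(0.0), 204), (np.float64(0.002), 273), (np.float64(0.004), 665), (np.float64(0.006), 710), (np.float64(0.008), 405), (np.float64(0.01), 181), (np.float64(0.012), 130), (np.float64(0.014), 117), (np.float64(0.016), 117), (np.float64(0.018), 99), (np.float64(0.02), 86), (np.float64(0.022), 85), (np.float64(0.024), 64), (np.float64(0.04), 89), (np.float64(0.042), 299), (np.float64(0.044), 402), (np.float64(0.046), 179), (np.float64(0.052), 91), (np.float64(0.054), 110), (np.float64(0.062), 104), (np.float64(0.064), 139), (np.float64(0.066), 82), (np.float64(0.1), 78), (np.float64(0.102), 104), (np.float64(0.104), 62)]
face 718 0.04451781173974892 [-0.1272 -0.4793  0.8684] 29.726721370544208 -104.86492219306506
x range [0.0576 0.0588 0.1325 0.1329] y range [-0.6236 -0.6231 -0.512  -0.5114]
((0.0953197255730629, -0.5675056576728821), (0.07531993091106415, 0.11218579858541489), 0.05576904118061066)
scene [(np.float64(0.0), 174), (np.float64(0.002), 186), (np.float64(0.004), 486), (np.float64(0.006), 634), (np.float64(0.008), 200), (np.float64(0.01), 168), (np.float64(
[... 237 characters left out ...]
), 162), (np.float64(0.032), 142), (np.float64(0.034), 142), (np.float64(0.036), 135), (np.float64(0.038), 135), (np.float64(0.04), 121), (np.float64(0.042), 280), (np.float64(0.044), 357), (np.float64(0.046), 97), (np.float64(0.048), 76), (np.float64(0.05), 71), (np.float64(0.052), 116), (np.float64(0.054), 113), (np.float64(0.058), 62), (np.float64(0.06), 66), (np.float64(0.062), 82), (np.float64(0.064), 142)]
face 628 0.0442437694346272 [-0.1274 -0.4836  0.866 ] 30.00768632863599 -104.76279660805866
x range [-0.0841 -0.0823  0.1317  0.1335] y range [-0.6829 -0.6775 -0.5084 -0.5072]
((0.022304348647594452, -0.5873081088066101), (0.2560323476791382, 0.12603577971458435), 18.203332901000977)
```

```bash
cat > g.py <<'E'
from h import *
it=imaging.camera_info("top");is_=imaging.camera_info("scene")
az=np.radians(-104.6);zs=np.array([.5*np.cos(az),.5*np.sin(az),np.cos(np.pi/6)])
xs=np.array([-np.cos(az)*np.cos(np.pi/6),-np.sin(az)*np.cos(np.pi/6),.5]);ys=np.cross(zs,xs)
S=np.stack([xs,ys,zs],1)
so=xs*.0953+ys*(-.5795)+zs*.0442
def sk(p): return so+S@np.array(p,float)
ry=np.array([np.cos(np.radians(-14.15)),np.sin(np.radians(-14.15)),0]);rc=np.array([.5125,-.3675,.042])
rx=np.cross(ry,[0,0,1.]); RK=np.stack([rx,ry,[0,0,1.]],1); re=rc-.066*ry
def handle(q): return sk([-.068*np.cos(q),.048+.068*np.sin(q),.0445])
def Rtool(y,z): y=y/np.linalg.norm(y);return np.stack([np.cross(y,z),y,z],1)
def Rlev(q): return Rtool(S@np.array([-np.sin(q),-np.cos(q),0]),-zs)
Rplug=Rtool(-xs,-zs); Rrack=Rtool(rx,np.array([0,0,-1.]))
def rel(p,Rm,T=None):
    T=wT(telemetry.observe()) if T is None else T
    r=R.from_matrix(T[:3,:3].T@Rm).as_rotvec();t=T[:3,:3].T@(p-T[:3,3])
    return np.r_[t,r]
E
python3 - <<'E'
from g import *
print("socket",so,"\n",S,"rack",re,rx)
y=onplane([(281.8,219.7)],it,0.1384)[0];print("yellow top in socket",S.T@(y-so))
y=onplane([(283.1,246.35)],is_,0.1384)[0];print("yellow scene",S.T@(y-so))
for q in (0,1.571):print("handle",q,handle(q), proj([handle(q)],it),proj([handle(q)],is_))
print("pix tops",proj([re,rc,rc+.066*ry],it))
P=np.array([[a,b,0] for a in(-.017,.017) for b in (-.023,.023)]);print(proj(re+P@RK.T,it))
T=wT(telemetry.observe());print(rel(handle(0)+.1*zs,Rlev(0)))
print(T)
E
sed -n 1,1p /dev/null
```

```text
socket [ 0.576  -0.0876  0.0859] 
 [[ 0.2183 -0.9677 -0.126 ]
 [ 0.8381  0.2521 -0.4839]
 [ 0.5     0.      0.866 ]] rack [ 0.4485 -0.3514  0.042 ] [-0.2445 -0.9697  0.    ]
yellow top in socket [0.0007 0.0006 0.0602]
yellow scene [0.001  0.0051 0.06  ]
handle 0 [ 0.5091 -0.154   0.0905] [[302.303  252.8346]] [[319.3613 261.3908]]
handle 1.571 [ 0.4582 -0.0799  0.1245] [[262.7725 277.741 ]] [[321.5272 287.6915]]
pix tops [[398.2668 284.3698]
 [405.5127 253.5351]
 [412.5838 223.1528]]
[[387.7109 293.184 ]
 [392.8574 271.5611]
 [403.6911 297.2352]
 [408.7616 275.5903]]
[ 0.374  -0.2404  0.0232  0.2356  0.4867 -0.8831]
[[ 0.9164  0.4002 -0.0005  0.25  ]
 [ 0.4002 -0.9164  0.0009 -0.5725]
 [-0.0001 -0.001  -1.      0.2001]
 [ 0.      0.      0.      1.    ]]
```

Run:
```python
from g import *
for q in (0,.05,.1,.15,.2):print(q,proj([handle(q)-.0055*zs],it),proj([handle(q)-.0055*zs],is_))
print(sk([0,.048,.02]),proj([sk([0,.048,.02])],it),(np.array(proj([sk([0,.048,.02])],it))-[200,180])*3.3)
```

```text
0 [[301.0385 252.6945]] [[318.3198 263.74  ]]
0.05 [[300.5613 254.3271]] [[319.5014 264.7298]]
0.1 [[300.012  255.9346]] [[320.6285 265.7322]]
0.15 [[299.392  257.5133]] [[321.6985 266.7452]]
0.2 [[298.7024 259.0596]] [[322.7087 267.7667]]
[ 0.527  -0.0852  0.1032] [[267.1519 243.0404]] [[221.6013 208.0333]]
```

Run:
```python
from g import *
print(handle(.14)+.07*zs, rel(handle(.14)+.07*zs,Rlev(.14)))
```

```text
[ 0.4913 -0.1849  0.1514] [ 0.3762 -0.2585  0.0489  0.2665  0.4645 -0.7466]
```

>>> carry_out:
  series:
    - [0.042,-0.029,0.0,0.03,0.052,-0.083,90]
    - [0.084,-0.058,0.0,0.06,0.103,-0.166,90]
    - [0.126,-0.087,0.0,0.09,0.155,-0.249,90]
    - [0.168,-0.116,0.0,0.12,0.206,-0.332,90]
    - [0.21,-0.145,0.0,0.15,0.258,-0.415,90]
    - [0.252,-0.174,0.01,0.18,0.31,-0.498,90]
    - [0.294,-0.203,0.02,0.21,0.361,-0.581,90]
    - [0.336,-0.232,0.035,0.24,0.413,-0.664,90]
    - [0.376,-0.258,0.049,0.266,0.464,-0.747,90]
    - [0.376,-0.258,0.049,0.266,0.464,-0.747,90]

```text
clock: 1.35
position: [0.492, -0.1828, 0.1505]
tool_rot: [-3.06, -0.52, 1.159]
force: [-0.5, -1.9, -0.7]
grip_width: 0.0552
```

Run:
```python
from g import *
s=telemetry.observe();print(s["clock"],s["qpos"],s["qd"],s["position"],s["grip_width"])
print("to hover",rel(handle(.14)+.07*zs,Rlev(.14)))
p,d=imaging.grab_frame("wrist");cv2.imwrite("pics/w1.png",p);np.save("w1.npy",d)
```

```text
1.35 [ 0.9241  0.6045 -0.5015  1.808  -0.2907  0.9383  0.2825] [ 0.031  -0.0375  0.0534 -0.0101  0.0183  0.0167 -0.0214] [ 0.492  -0.1828  0.1505] 0.055219784887808016
to hover [-0.0015  0.     -0.002  -0.0033 -0.0016  0.004 ]
```

View pics/w1.png

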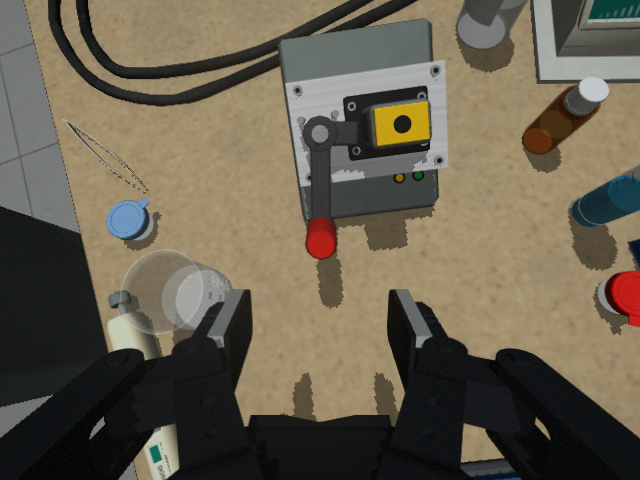

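```bash
cat >> g.py <<'E'
iw=imaging.camera_info("wrist")
def wcam(s=None): return wT(s or telemetry.observe())@iw["hand_eye"]
def onface(uv,h,info,T):  # intersect with plane at height h above socket face; return socket coords
    q=cv2.undistortPoints(np.array(uv,float).reshape(-1,1,2),info["mtx"],info["dist_coeffs"]).reshape(-1,2)
    r=np.c_[q,np.ones(len(q))]@T[:3,:3].T;o=S.T@(T[:3,3]-so);r=r@S
    return o+r*((h-o[2])/r[:,2])[:,None]
E
python3 - <<'E'
from g import *
p=cv2.imread("pics/w1.png");h=cv2.cvtColor(p,cv2.COLOR_BGR2HSV)
T=wcam()
y=((abs(h[...,0].astype(int)-24)<8)&(h[...,1]>130)&(h[...,2]>100)).astype(np.uint8);y[:80]=0;y[165:]=0;y[:,:360]=0;y[:,440:]=0
k=cv2.findNonZero(y);r=cv2.minAreaRect(k);print("yellow",r,onface([r[0]],.060,iw,T),onface(cv2.boxPoints(r),.06,iw,T))
m=(((h[...,0]<6)|(h[...,0]>174))&(h[...,1]>150)).astype(np.uint8);m[:, :290]=0;m[:,350:]=0;m[:200]=0;m[280:]=0
k=cv2.findNonZero(m);r=cv2.minAreaRect(k);print("red",r,cv2.boundingRect(k))
print("pred top",proj([handle(.14)+.013*zs],iw,T),"bot",proj([handle(.14)-.024*zs],iw,T),"pivot",onface([(319.5,133)],.025,iw,T))
print("facecorner",onface([(286,82),(445,60),(449,166),(299,187)],0,iw,T))
D=cloud(np.load("w1.npy"),iw,T);print("face h",[ (S.T@(D[v,u]-so)) for u,v in [(330,85),(430,80),(440,150),(395,172)]], S.T@(D[105,395]-so))
E
```

```text
yellow ((401.8935546875, 123.21907043457031), (38.056888580322266, 55.576568603515625), 82.23483276367188) [[-0.0016  0.0013  0.06  ]] [[ 0.009   0.0176  0.06  ]
 [ 0.0086 -0.0136  0.06  ]
 [-0.0124 -0.0154  0.06  ]
 [-0.0122  0.0167  0.06  ]]
red ((320.5, 237.5), (41.0, 31.0), 90.0) (305, 217, 32, 42)
pred top [[320.7843 242.4217]] bot [[320.7096 227.1228]] pivot [[-0.0013  0.0492  0.025 ]]
facecorner [[ 0.0357  0.068   0.    ]
 [ 0.0343 -0.0436  0.    ]
 [-0.039  -0.0436  0.    ]
 [-0.0391  0.0703  0.    ]]
face h [array([ 0.0295,  0.0375, -0.0001]), array([ 0.0229, -0.0325,  0.0007]), array([-0.0262, -0.0372,  0.0012]), array([-0.0377, -0.003 ,  0.0013])] [0.0088 0.0042 0.0588]
```

>>> carry_out:
  series:
    - [-0.001,0,0.04,0,0,0,90]
    - [-0.001,0,0.075,0,0,0,90]
    - [-0.001,0,0.083,0,0,0,90]
    - [-0.001,0,0.083,0,0,0,90]
    - [-0.001,0,0.083,0,0,0,190]
    - [-0.001,0,0.083,0,0,0,220]
    - [-0.001,0,0.083,0,0,0,255]
  force: 20

```text
clock: 2.28
position: [0.5017, -0.147, 0.0796]
tool_rot: [-3.063, -0.516, 1.156]
force: [0.6, 0.8, -0.5]
grip_width: 0.0011
```

```bash
sed -i 's/^def sk/so=so-.0007*xs\ndef sk/' g.py
python3 - <<'E'
from g import *
s=telemetry.observe();print(s["clock"],s["qd"],s["force"],s["grip_width"])
print("to grasp",rel(handle(.14)-.015*zs,Rlev(.14)))
p,d=imaging.grab_frame("wrist");cv2.imwrite("pics/w2.png",p)
# rows: rotate about pivot
T=wT(s)
for dq in np.linspace(0,1.5,16)[1:]:
    c=sk([0,.048,0]);Rr=R.from_rotvec(-zs*dq).as_matrix()
    print(round(dq,2),rel(c+Rr@(T[:3,3]-c),Rr@T[:3,:3],T))
E
```

```text
2.275 [-0.003   0.0052 -0.0007  0.0021 -0.0007 -0.0007  0.0006] [ 0.6109  0.8007 -0.5194] 0.0011376959209664168
to grasp [ 0.0011 -0.0008  0.0031  0.0017  0.0016  0.0007]
0.1 [ 0.0003 -0.0069 -0.      0.0002 -0.0002  0.1   ]
0.2 [ 0.0012 -0.0137 -0.      0.0003 -0.0003  0.2   ]
0.3 [ 0.0029 -0.0204 -0.      0.0005 -0.0005  0.3   ]
0.4 [ 0.0052 -0.027  -0.0001  0.0006 -0.0007  0.4   ]
0.5 [ 0.0081 -0.0332 -0.0001  0.0008 -0.0008  0.5   ]
0.6 [ 0.0117 -0.0391 -0.0001  0.001  -0.001   0.6   ]
0.7 [ 0.0158 -0.0447 -0.0001  0.0011 -0.0012  0.7   ]
0.8 [ 0.0204 -0.0498 -0.0001  0.0013 -0.0013  0.8   ]
0.9 [ 0.0256 -0.0544 -0.0001  0.0015 -0.0015  0.9   ]
1.0 [ 0.0312 -0.0584 -0.0001  0.0016 -0.0017  1.    ]
1.1 [ 0.0371 -0.0619 -0.0002  0.0018 -0.0019  1.1   ]
1.2 [ 0.0434 -0.0648 -0.0002  0.0019 -0.002   1.2   ]
1.3 [ 0.0499 -0.0671 -0.0002  0.0021 -0.0022  1.3   ]
1.4 [ 0.0566 -0.0686 -0.0002  0.0023 -0.0024  1.4   ]
1.5 [ 0.0635 -0.0695 -0.0002  0.0024 -0.0025  1.5   ]
```

View pics/w2.png

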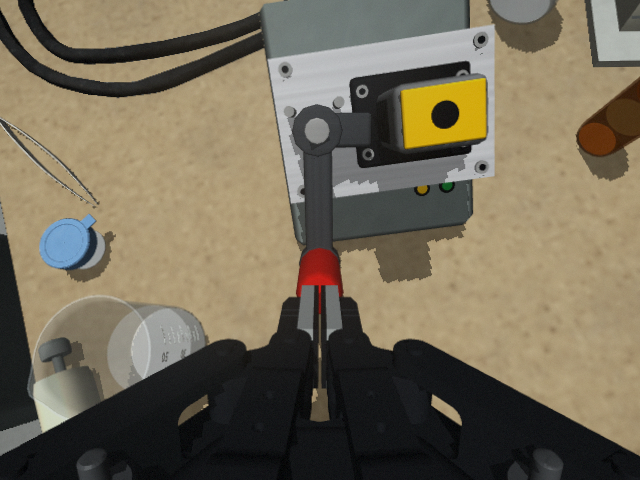

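Run:
```python
from g import *
T=wcam()
for dz in (-.024,0,.013): print(dz,proj([handle(.14)+dz*zs],iw,T),proj([handle(.14)+dz*zs+.0105*a*S@np.array([np.sin(.14),np.cos(.14),0]) for a in(-1,1)],iw,T)[:,0])
p,d=imaging.grab_frame("wrist");
for v in range(240,420,10): print(v,[round(float(d[v,u]),4) for u in (305,312,320,328,336)])
a=cv2.resize(p[230:400,230:410],None,fx=3.5,fy=3.5,interpolation=cv2.INTER_CUBIC);cv2.imwrite("pics/w2c.png",a)
```

```text
-0.024 [[319.886  266.2122]] [339.8798 299.8904]
0 [[319.9876 285.0625]] [342.6068 297.3661]
0.013 [[320.0546 297.5009]] [344.407  295.6997]
240 [0.2553, 0.1942, 0.1965, 0.1942, 0.2644]
250 [0.1993, 0.1918, 0.1904, 0.1921, 0.2026]
260 [0.186, 0.1779, 0.1741, 0.1785, 0.1864]
270 [0.1696, 0.1657, 0.1643, 0.1666, 0.1727]
280 [0.1635, 0.1614, 0.1608, 0.1604, 0.1624]
290 [0.145, 0.1463, 0.1461, 0.1462, 0.1451]
300 [0.1365, 0.1378, 0.1373, 0.1372, 0.1372]
310 [0.1306, 0.1295, 0.1297, 0.1288, 0.1287]
320 [0.1223, 0.1231, 0.1241, 0.1224, 0.1235]
330 [0.1158, 0.1177, 0.1193, 0.1188, 0.1153]
340 [0.1099, 0.1094, 0.119, 0.1107, 0.1095]
350 [0.1042, 0.1097, 0.1204, 0.1069, 0.1052]
360 [0.1005, 0.1105, 0.1205, 0.1082, 0.1012]
370 [0.0968, 0.1107, 0.1218, 0.1102, 0.0904]
380 [0.0942, 0.1112, 0.124, 0.1109, 0.0896]
390 [0.0946, 0.113, 0.2509, 0.1138, 0.0901]
400 [0.0952, 0.115, 0.2494, 0.1138, 0.0909]
410 [0.0966, 0.1146, 0.2455, 0.1105, 0.0]
```

View pics/w2c.png

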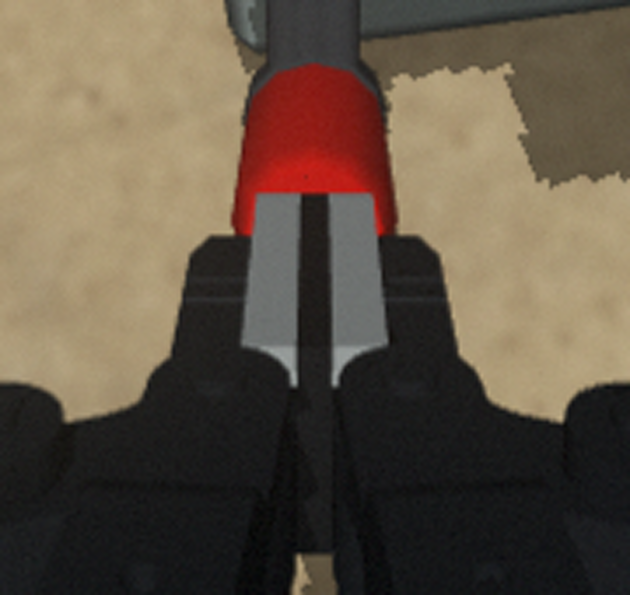

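Run:
```python
from g import *
for n,inf in (("scene",is_),("top",it)):
    C=cloud(np.load(n+"0.npy"),inf).reshape(-1,3)
    P=C[(np.linalg.norm(C[:,:2]-[.25,-.5725],axis=1)<.09)&(C[:,2]>.1)];print(n,len(P),"lowest",P[np.argsort(P[:,2])[:8]])
for n,inf in (("scene",is_),("top",it)):
    p,d=imaging.grab_frame(n);cv2.imwrite(f"pics/{n}1.png",p)
    C=cloud(d,inf).reshape(-1,3);T=wT(telemetry.observe());Q=(C-T[:3,3])@T[:3,:3]
    P=Q[(np.linalg.norm(Q[:,:2],axis=1)<.03)&(Q[:,2]>-.08)&(Q[:,2]<.01)];print(n,len(P),P[np.argsort(-P[:,2])[::4]][:30])
    u,v=proj([T[:3,3]],inf,None)[0];print(u,v)
    x,y=int(u),int(v);a=cv2.resize(p[y-60:y+60,x-80:x+80],None,fx=4,fy=4,interpolation=cv2.INTER_CUBIC);cv2.imwrite(f"pics/{n}1c.png",a)
```

```text
scene 6256 lowest [[ 0.2654 -0.6156  0.2413]
 [ 0.2339 -0.5277  0.2423]
 [ 0.2685 -0.6108  0.243 ]
 [ 0.2713 -0.613   0.2432]
 [ 0.2668 -0.6116  0.2432]
 [ 0.2633 -0.6129  0.2437]
 [ 0.2729 -0.6108  0.2438]
 [ 0.2191 -0.5343  0.2439]]
top 6049 lowest [[ 0.2709 -0.61    0.2446]
 [ 0.2661 -0.6128  0.2458]
 [ 0.2746 -0.6074  0.2464]
 [ 0.2373 -0.5236  0.2466]
 [ 0.2696 -0.6106  0.2467]
 [ 0.2732 -0.6083  0.2481]
 [ 0.2649 -0.6133  0.2482]
 [ 0.2683 -0.6113  0.2487]]
scene 547 [[ 0.0108 -0.0041  0.0099]
 [ 0.0072  0.0041  0.009 ]
 [ 0.0061 -0.0104  0.0082]
 [ 0.0022 -0.0117  0.0075]
 [ 0.0088 -0.0028  0.0063]
 [-0.0049 -0.0117  0.0057]
 [ 0.0032 -0.0082  0.0052]
 [ 0.0079 -0.0033  0.0037]
 [ 0.0068  0.0052  0.0027]
 [ 0.0012 -0.0133  0.0017]
 [-0.0008 -0.0108  0.0014]
 [ 0.0048 -0.0108  0.0009]
 [ 0.0087  0.0013 -0.0002]
 [ 0.0048 -0.0097 -0.0007]
 [-0.     -0.0126 -0.0023]
 [ 0.0107  0.0007 -0.0031]
 [ 0.0114 -0.0032 -0.0035]
 [ 0.0072 -0.0106 -0.0038]
 [ 0.006  -0.0087 -0.0047]
 [ 0.0099 -0.0032 -0.0058]
 [ 0.0086 -0.0076 -0.0064]
 [ 0.0081 -0.0094 -0.0077]
 [ 0.0039 -0.0137 -0.0081]
 
[... 381 characters left out ...]
.0099  0.0039]
 [ 0.0126 -0.001   0.002 ]
 [ 0.0091 -0.0059 -0.0002]
 [ 0.0088  0.0074 -0.0018]
 [ 0.0038 -0.01   -0.0029]
 [ 0.0027 -0.0094 -0.0048]
 [ 0.0117 -0.0023 -0.0064]
 [ 0.0101  0.0072 -0.0088]
 [ 0.0061 -0.0083 -0.0101]
 [ 0.0107  0.0049 -0.0118]
 [ 0.0084  0.0082 -0.0137]
 [ 0.0076 -0.0064 -0.0157]
 [ 0.0074 -0.0084 -0.017 ]
 [ 0.0106  0.0011 -0.0193]
 [ 0.0039 -0.0088 -0.0198]
 [ 0.0082 -0.0063 -0.0211]
 [ 0.0105 -0.0029 -0.0224]
 [ 0.0112  0.0032 -0.0228]
 [ 0.0091 -0.0022 -0.0235]
 [ 0.0059  0.0055 -0.0244]
 [ 0.0101  0.0038 -0.0247]
 [ 0.0111 -0.0008 -0.026 ]
 [ 0.0021 -0.0054 -0.0267]
 [ 0.01    0.0023 -0.0343]
 [ 0.0116 -0.0025 -0.0367]]
298.76445817577496 257.0616476081473
```

View pics/scene1c.png

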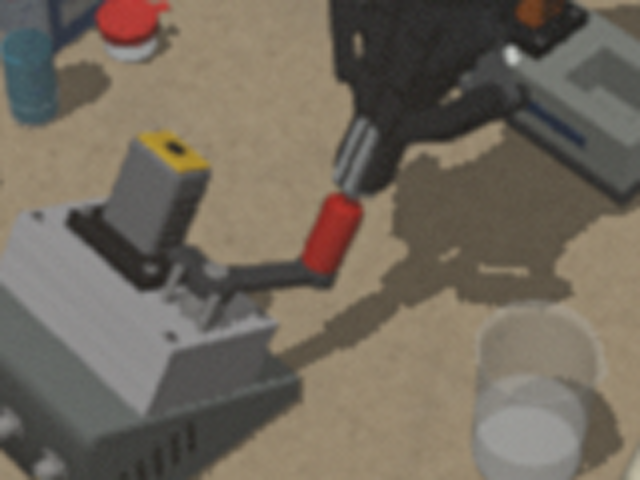

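>>> carry_out:
  series:
    - [0.001,0,0,0,0,0,90]
    - [0.001,0,0,0,0,0,90]
    - [0.001,-0.0005,0.0,0,0,0,90]
    - [0.001,-0.0005,0.018,0,0,0,90]
    - [0.001,-0.0005,0.032,0,0,0,90]
    - [0.001,-0.0005,0.032,0,0,0,190]
    - [0.001,-0.0005,0.032,0,0,0,255]
    - [0.001,-0.0005,0.032,0,0,0,255]
    - [0.001,-0.0005,0.032,0,0,0,255]
  force: 20

```text
clock: 3.6
position: [0.5057, -0.1304, 0.0522]
tool_rot: [-3.063, -0.517, 1.156]
force: [-0.5, 0.5, 0.4]
grip_width: 0.0205
```

Run:
```python
from g import *
s=telemetry.observe();print(s["clock"],s["force"],s["grip_width"])
p,d=imaging.grab_frame("wrist");cv2.imwrite("pics/w3.png",p)
print("tip to handle",rel(handle(.14),Rlev(.14)))
```

```text
3.6 [-0.4548  0.5338  0.3682] 0.020469741462222683
tip to handle [ 0.     -0.0002 -0.0441  0.0015  0.0015  0.0008]
```

View pics/w3.png

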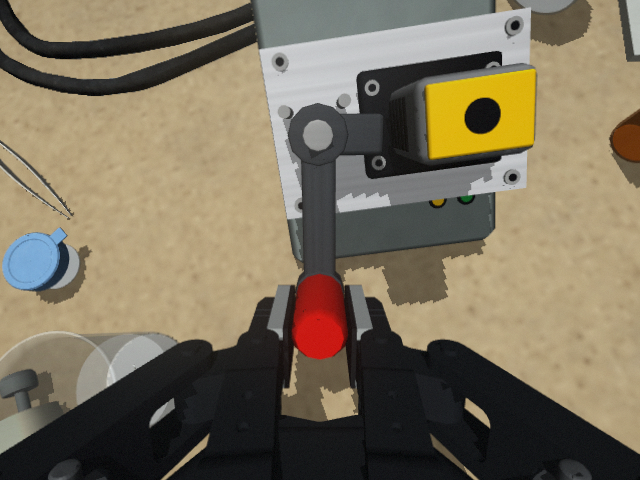

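>>> carry_out:
  series:
    - [0.0004,-0.0075,0,0,0,0.11,255]
    - [0.002,-0.016,0,0,0,0.24,255]
    - [0.0046,-0.0246,0,0,0,0.37,255]
    - [0.0083,-0.0326,0,0,0,0.5,255]
    - [0.013,-0.0401,0,0,0,0.63,255]
    - [0.0187,-0.0469,0,0,0,0.76,255]
    - [0.0252,-0.0528,0,0,0,0.89,255]
    - [0.0324,-0.0579,0,0,0,1.02,255]
    - [0.0402,-0.062,0,0,0,1.15,255]
    - [0.0484,-0.0651,0,0,0,1.28,255]

```text
clock: 4.9
position: [0.4614, -0.0679, 0.0805]
tool_rot: [-2.624, -0.073, -0.127]
force: [-4.1, -1.8, 1.8]
grip_width: 0.0202
```

Run:
```python
from g import *
s=telemetry.observe();print(s["clock"],s["force"],s["moment"],s["grip_width"],s["qpos"])
for q in (1.42,1.57,1.6): print(q,rel(handle(q)-.044*zs,Rlev(q)))
```

```text
4.9 [-4.053  -1.8427  1.7799] [-0.6995  0.8513  0.4116] 0.020157104231646298 [ 0.5679  0.5747 -0.2182  2.09   -0.6736  0.6732 -0.7269]
1.42 [ 0.0007 -0.0002 -0.0003  0.0017  0.0001 -0.004 ]
1.57 [ 0.0014 -0.0104 -0.0003  0.0017 -0.      0.146 ]
1.6 [ 0.0018 -0.0124 -0.0003  0.0017 -0.      0.176 ]
```

Nearly there; finish the swing, release and back off.

>>> carry_out:
  series:
    - [0.0008,-0.006,0,0,0,0.08,255]
    - [0.0014,-0.011,0,0,0,0.15,255]
    - [0.0014,-0.0115,0,0,0,0.16,255]
    - [0.0014,-0.0115,0,0,0,0.16,255]
    - [0.0014,-0.0105,0,0,0,0.15,130]
    - [0.0014,-0.0105,0,0,0,0.15,90]
    - [0.0014,-0.0105,0.0,0,0,0.15,90]
    - [0.0014,-0.0105,-0.045,0,0,0.15,60]
    - [0.0014,-0.0105,-0.085,0,0,0.15,0]

```text
clock: 6.02
position: [0.4532, -0.1004, 0.1603]
tool_rot: [-2.62, -0.001, -0.254]
force: [0.4, -0.3, 0.3]
grip_width: 0.0809
```

Run:
```python
from g import *
s=telemetry.observe();print(s["clock"],s["force"],s["moment"],s["grip_width"])
p,d=imaging.grab_frame("wrist");cv2.imwrite("pics/w4.png",p);np.save("w4.npy",d)
```

```text
6.025 [ 0.3799 -0.3376  0.2873] [-0.4744  0.1161 -0.0173] 0.08088145684217359
```

View pics/w4.png

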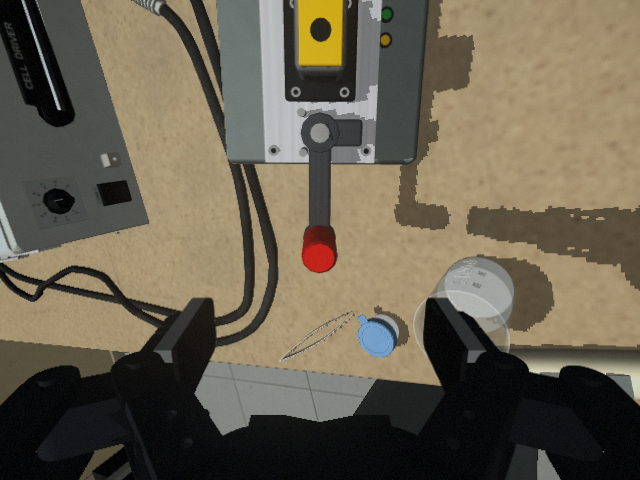

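```bash
python3 - <<'E'
from g import *
T=wT(dict(position=[0.5017,-.147,.0796],tool_rot=[-3.063,-.516,1.156]))
for dd in (0,.02,.025,.03,.035,.04): print(dd,proj([T[:3,3]-dd*T[:3,2]],is_),proj([T[:3,3]-dd*T[:3,2]],it))
s=telemetry.observe();Tw=wT(s)
print("over plug, 100 above: ",rel(sk([0,0,.037+.06]) ,Rplug))
# yellow in w4
p=cv2.imread("pics/w4.png");h=cv2.cvtColor(p,cv2.COLOR_BGR2HSV);T=wcam(s)
print("yellow edges", onface([(298,65),(343,65),(320,29),(320,65)],.060,iw,T), onface([(320,131)],.025,iw,T),onface([(320,249)],.0575,iw,T))
p,d=imaging.grab_frame("scene");cv2.imwrite("pics/s4.png",p)
E
python3 - <<'E'
import cv2
p=cv2.imread("pics/scene1.png");cv2.imwrite("pics/scene1d.png",cv2.resize(p[235:275,310:350],None,fx=14,fy=14,interpolation=cv2.INTER_CUBIC))
E
```

```text
0 [[320.6813 268.9666]] [[298.9341 256.9923]]
0.02 [[324.5043 260.4155]] [[303.5089 257.5844]]
0.025 [[325.4694 258.2568]] [[304.6782 257.7356]]
0.03 [[326.4384 256.0896]] [[305.8579 257.8882]]
0.035 [[327.4112 253.9138]] [[307.0482 258.0422]]
0.04 [[328.3878 251.7294]] [[308.2493 258.1975]]
over plug, 100 above:  [ 0.1139 -0.0002 -0.0058  0.0036 -0.0056  0.0013]
yellow edges [[ 0.0108  0.0144  0.06  ]
 [-0.0116  0.0144  0.06  ]
 [-0.0001 -0.0015  0.06  ]
 [-0.0002  0.0144  0.06  ]] [[-0.0004  0.0464  0.025 ]] [[-0.0004  0.1115  0.0575]]
```

View pics/scene1d.png

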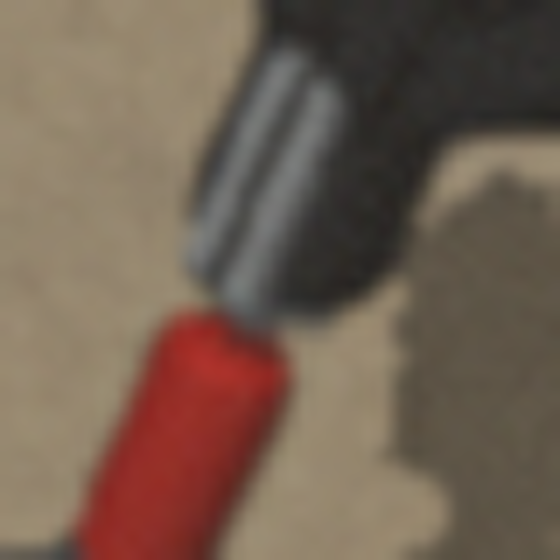

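>>> carry_out:
  series:
    - [0.04,0,-0.006,0.001,-0.002,0,0]
    - [0.08,0,-0.006,0.003,-0.004,0.001,0]
    - [0.114,0,-0.006,0.0036,-0.0056,0.001,0]
    - [0.114,0,-0.006,0.0036,-0.0056,0.001,0]

```text
clock: 6.62
position: [0.5646, -0.1308, 0.1637]
tool_rot: [-2.615, 0.004, -0.251]
force: [-1.2, 1.4, -0.1]
grip_width: 0.0852
```

Run:
```python
from g import *
s=telemetry.observe();print(s["clock"],s["qd"],"res",rel(sk([0,0,.097]),Rplug))
p,d=imaging.grab_frame("wrist");cv2.imwrite("pics/w5.png",p);np.save("w5.npy",d)
h=cv2.cvtColor(p,cv2.COLOR_BGR2HSV);T=wcam(s)
y=((abs(h[...,0].astype(int)-24)<8)&(h[...,1]>130)&(h[...,2]>100)).astype(np.uint8)
n,l,st,c=cv2.connectedComponentsWithStats(y);i=1+np.argmax(st[1:,4]);k=cv2.findNonZero((l==i).astype(np.uint8));r=cv2.minAreaRect(k);print(r,onface([r[0]],.06,iw,T),onface(cv2.boxPoints(r),.06,iw,T))
D=cloud(d,iw,T);print(np.median(((D-so)@S)[l==i],0))
```

```text
6.625 [ 0.015  -0.0337  0.005   0.0698  0.0012 -0.0052  0.0172] res [ 0.0001  0.0008 -0.0073 -0.0028  0.0055  0.0014]
((321.0, 255.0), (50.0, 36.0), 90.0) [[0.0005 0.0006 0.06  ]] [[ 0.0106 -0.0142  0.06  ]
 [-0.0095 -0.0143  0.06  ]
 [-0.0101  0.016   0.06  ]
 [ 0.0109  0.0161  0.06  ]]
[0.0005 0.     0.0589]
```

View pics/w5.png

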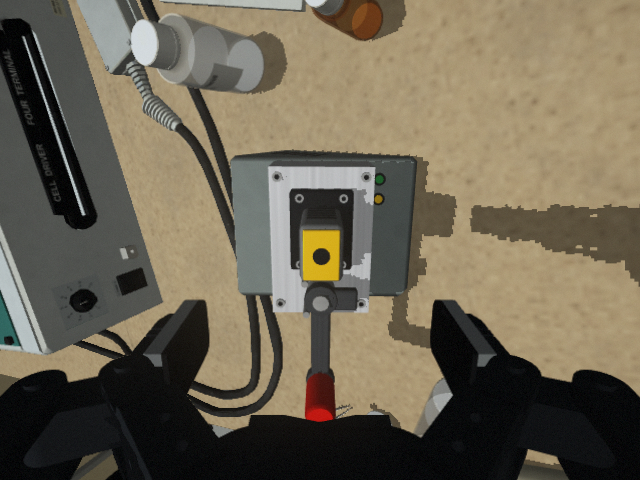

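Run:
```python
from g import *
print(rel(sk([0.0004,0.0006,-.013]),Rplug))
```

```text
[ 0.0015  0.0006  0.1028 -0.0027  0.0062  0.0009]
```

>>> carry_out:
  series:
    - [0.0012,0.0005,0.035,-0.002,0.004,0.001,0]
    - [0.0015,0.0005,0.07,-0.003,0.006,0.001,0]
    - [0.0015,0.0005,0.095,-0.003,0.006,0.001,0]
    - [0.0015,0.0005,0.103,-0.003,0.006,0.001,0]
    - [0.0015,0.0005,0.103,-0.003,0.006,0.001,0]
    - [0.0015,0.0005,0.103,-0.003,0.006,0.001,120]
  force: 60

```text
clock: 7.42
position: [0.5771, -0.0829, 0.0761]
tool_rot: [-2.619, -0.002, -0.256]
force: [0.0, -0.0, 0.0]
grip_width: 0.0696
```

Run:
```python
from g import *
s=telemetry.observe();print(s["clock"],s["force"],s["grip_width"],rel(sk([0.0004,0.0006,-.013]),Rplug))
p,d=imaging.grab_frame("wrist");cv2.imwrite("pics/w6.png",p)
p,d=imaging.grab_frame("scene");cv2.imwrite("pics/s6.png",cv2.resize(p[190:310,220:380],None,fx=5,fy=5,interpolation=cv2.INTER_CUBIC))
```

```text
7.425 [ 0.0205 -0.0284  0.0205] 0.06964972234923775 [-0.0005 -0.0004  0.002   0.0013 -0.0023 -0.0006]
```

View pics/w6.png

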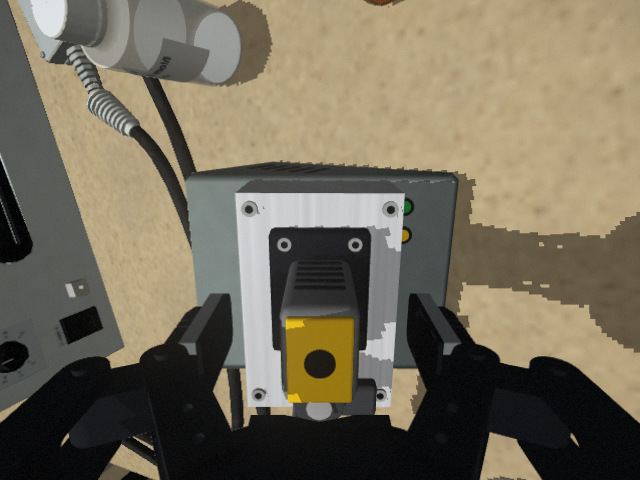

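View pics/s6.png

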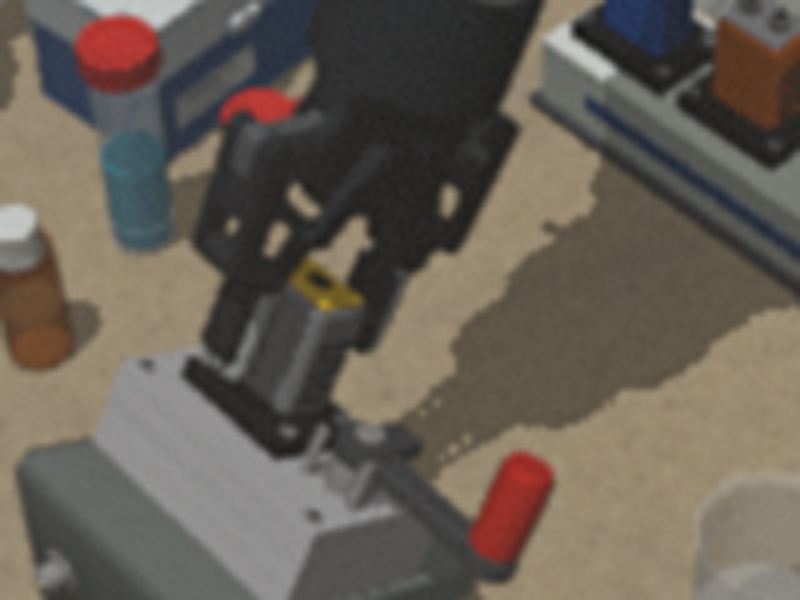

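>>> carry_out:
  series:
    - [0,0,0.0,0,0,0,190]
    - [0,0,0.0,0,0,0,255]
    - [0,0,0.0,0,0,0,255]
    - [0,0,0.0,0,0,0,255]
  force: 60

```text
clock: 8.02
position: [0.5771, -0.0824, 0.0756]
tool_rot: [-2.619, -0.001, -0.256]
force: [-2.3, -2.8, 6.1]
grip_width: 0.0254
```

Run:
```python
from g import *
s=telemetry.observe();T=wT(s);print(s["clock"],s["force"],s["grip_width"],T);np.save("Tgrip.npy",T)
print("gripper in socket",S.T@(T[:3,3]-so), R.from_matrix(Rplug.T@T[:3,:3]).as_rotvec())
```

```text
8.025 [-2.2872 -2.8022  6.1217] 0.025377367214363008 [[ 0.9674 -0.2189  0.1274  0.5771]
 [-0.2533 -0.8384  0.4826 -0.0824]
 [ 0.0012 -0.4992 -0.8665  0.0756]
 [ 0.      0.      0.      1.    ]]
gripper in socket [ 0.0002  0.0003 -0.0116] [-0.001   0.0016  0.0005]
```

Run:
```python
from g import *
T=wT(telemetry.observe());T1=T.copy();T1[:3,3]-=.06*T[:3,2]
p=re+np.array([0,0,-.0116+.108]);print(p,rel(p,Rrack,T1))
T2=np.eye(4);T2[:3,:3]=Rrack;T2[:3,3]=p
```

```text
[ 0.4485 -0.3514  0.1384] [-0.0562  0.2223 -0.1406 -0.5226 -0.0035 -0.0086]
```

>>> carry_out:
  series:
    - [0,0,-0.004,0,0,0,255]
    - [0,0,-0.012,0,0,0,255]
    - [0,0,-0.025,0,0,0,255]
    - [0,0,-0.042,0,0,0,255]
    - [0,0,-0.06,0,0,0,255]

```text
clock: 8.65
position: [0.5692, -0.1119, 0.1286]
tool_rot: [-2.619, -0.001, -0.256]
force: [0.0, -0.1, -0.4]
grip_width: 0.0255
```

Run:
```python
from g import *
s=telemetry.observe();T=wT(s);print(s["clock"],s["force"],s["grip_width"])
p=re+np.array([0,0,-.0116+.108]);print(p,rel(p,Rrack))
p,d=imaging.grab_frame("scene");cv2.imwrite("pics/s7.png",cv2.resize(p[150:310,220:430],None,fx=3.5,fy=3.5,interpolation=cv2.INTER_CUBIC))
```

```text
8.65 [ 0.0236 -0.081  -0.4061] 0.025522490629384876
[ 0.4485 -0.3514  0.1384] [-0.0561  0.2223 -0.1394 -0.5225 -0.0034 -0.0085]
```

View pics/s7.png

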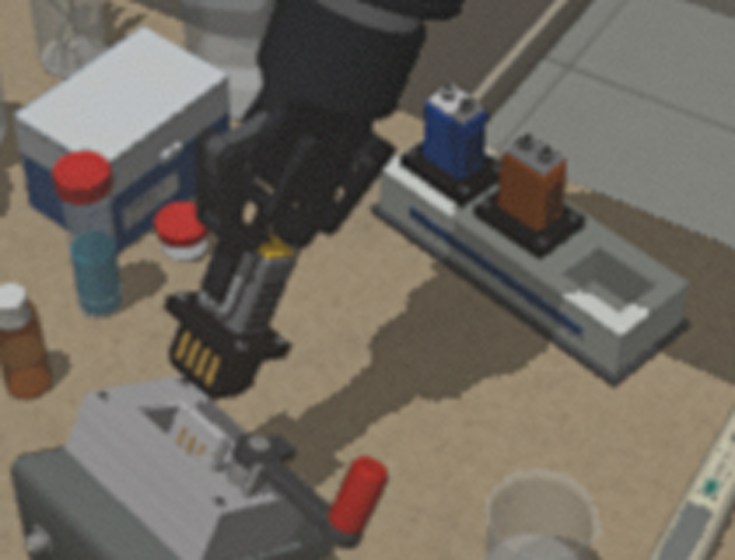

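>>> carry_out:
  series:
    - [-0.003,0.015,-0.025,-0.03,0,-0.001,255]
    - [-0.011,0.044,-0.05,-0.1,-0.001,-0.002,255]
    - [-0.019,0.078,-0.075,-0.18,-0.001,-0.003,255]
    - [-0.028,0.112,-0.1,-0.26,-0.002,-0.004,255]
    - [-0.037,0.147,-0.12,-0.345,-0.002,-0.006,255]
    - [-0.046,0.181,-0.132,-0.43,-0.003,-0.007,255]
    - [-0.056,0.214,-0.139,-0.5,-0.003,-0.008,255]
    - [-0.056,0.222,-0.1395,-0.5225,-0.0034,-0.0085,255]
    - [-0.056,0.222,-0.1395,-0.5225,-0.0034,-0.0085,255]

```text
clock: 9.82
position: [0.449, -0.3502, 0.1376]
tool_rot: [-3.141, 0.001, -0.247]
force: [0.6, 0.3, -1.8]
grip_width: 0.025
```

Run:
```python
from g import *
s=telemetry.observe();print(s["clock"],s["force"],s["grip_width"],s["qd"])
p=re+np.array([0,0,-.0116+.108]);print(rel(p,Rrack))
p,d=imaging.grab_frame("wrist");cv2.imwrite("pics/w8.png",p);np.save("w8.npy",d)
p,d=imaging.grab_frame("top");cv2.imwrite("pics/t8.png",cv2.resize(p[190:310,330:450],None,fx=5,fy=5,interpolation=cv2.INTER_CUBIC))
T=wcam(s)
Q=np.array([[a,b,0] for a,b in((-.017,-.023),(-.017,.023),(.017,.023),(.017,-.023))]);print("hole pred",proj(re+Q@RK.T,iw,T))
```

```text
9.825 [ 0.6244  0.2693 -1.8293] 0.025022554086841363 [ 0.0022 -0.003  -0.0121 -0.0047 -0.0178  0.0065  0.0058]
[-0.0002  0.0012 -0.0008 -0.0005  0.0006  0.0002]
hole pred [[298.8884 254.332 ]
 [297.9575 194.0672]
 [345.1505 194.1173]
 [343.8939 254.383 ]]
```

View pics/w8.png

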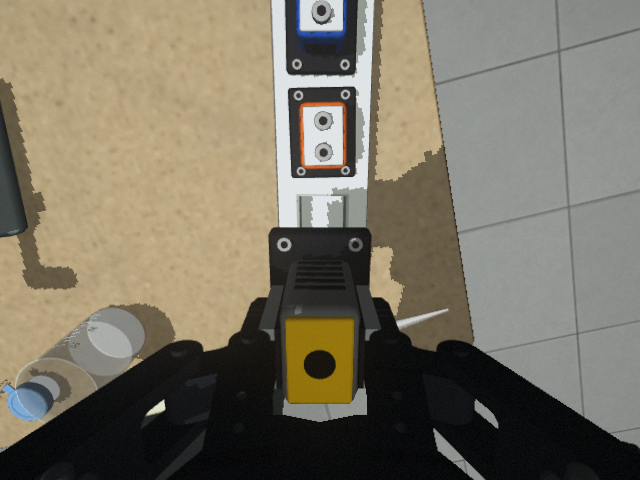

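>>> carry_out:
  series:
    - [0,0.0006,0.03,0,0,0,255]
    - [0,0.001,0.06,0,0,0,255]
    - [0,0.001,0.08,0,0,0,255]
    - [0,0.001,0.095,0,0,0,255]
    - [0,0.001,0.102,0,0,0,255]
    - [0,0.001,0.105,0,0,0,255]

```text
clock: 10.68
position: [0.4488, -0.3514, 0.0324]
tool_rot: [-3.141, 0.0, -0.247]
force: [0.6, -0.4, -1.0]
grip_width: 0.0257
```

Run:
```python
from g import *
s=telemetry.observe();print(s["clock"],s["force"],s["grip_width"])
print(rel(re+np.array([0,0,-.0116]),Rrack))
```

```text
10.675 [ 0.6334 -0.4091 -1.0463] 0.02568547832702407
[-0.0003  0.0001  0.002  -0.0003  0.0001  0.0002]
```

>>> carry_out:
  series:
    - [0,0,0.001,0,0,0,255]
    - [0,0,0.002,0,0,0,255]
    - [0,0,0.003,0,0,0,255]
    - [0,0,0.003,0,0,0,255]

```text
clock: 11.18
position: [0.449, -0.3515, 0.0312]
tool_rot: [-3.141, -0.001, -0.247]
force: [-7.6, 6.7, 30.8]
grip_width: 0.0255
```

>>> carry_out:
  series:
    - [0,0,0.0,0,0,0,255]
    - [0,0,0.0,0,0,0,150]
    - [0,0,0.0,0,0,0,60]
    - [0,0,0.0,0,0,0,0]
    - [0,0,0.0,0,0,0,0]
    - [0,0,-0.03,0,0,0,0]
    - [0,0,-0.08,0,0,0,0]
    - [0,0,-0.12,0,0,0,0]

```text
clock: 12.18
position: [0.4486, -0.3514, 0.151]
tool_rot: [-3.142, -0.0, -0.247]
force: [0.4, 0.3, -0.1]
grip_width: 0.0852
```

Run:
```python
from g import *
s=telemetry.observe();print(s["clock"],s["force"],s["grip_width"])
p,d=imaging.grab_frame("wrist");cv2.imwrite("pics/w9.png",p);np.save("w9.npy",d)
T=wcam(s);h=cv2.cvtColor(p,cv2.COLOR_BGR2HSV)
y=((abs(h[...,0].astype(int)-24)<8)&(h[...,1]>130)&(h[...,2]>80)).astype(np.uint8)
n,l,st,c=cv2.connectedComponentsWithStats(y);i=1+np.argmax(st[1:,4]);k=cv2.findNonZero((l==i).astype(np.uint8));r=cv2.minAreaRect(k)
q=onplane([r[0]],iw,.102,T)[0];print(r,"dummy top in rack frame",RK.T@(q-re));D=cloud(d,iw,T);print(np.median(D[l==i],0))
```

```text
12.175 [ 0.3885  0.2852 -0.0898] 0.08517603221690949
((319.0, 244.5), (47.0, 34.0), 90.0) dummy top in rack frame [-0.0005 -0.0001  0.06  ]
[ 0.4497 -0.3513  0.1019]
```

View pics/w9.png

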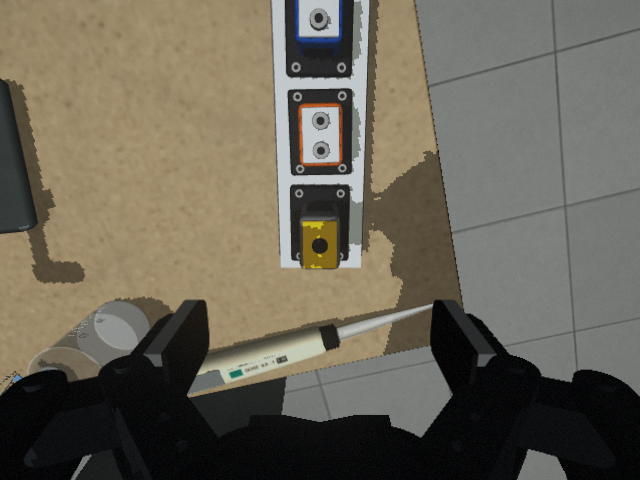

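>>> carry_out:
  series:
    - [0.045,0,0,0,0,0,0]
    - [0.09,0,0,0,0,0,0]
    - [0.132,0,0,0,0,0,0]
    - [0.132,0,0,0,0,0,0]
    - [0.132,0,0,0,0,0,0]

```text
clock: 12.85
position: [0.5758, -0.3836, 0.1487]
tool_rot: [-3.141, 0.002, -0.247]
force: [-0.6, -0.0, -0.2]
grip_width: 0.0853
```

Run:
```python
from g import *
s=telemetry.observe();print(s["clock"],s["position"])
p,d=imaging.grab_frame("wrist");cv2.imwrite("pics/w10.png",p);np.save("w10.npy",d)
T=wcam(s);h=cv2.cvtColor(p,cv2.COLOR_BGR2HSV)
D=cloud(d,iw,T);L=(D-re)@RK
m=(abs(L[...,2]-.060)<.006)&(abs(L[...,1]-.132)<.04)&(abs(L[...,0])<.03)
# blue outline
b=((abs(h[...,0].astype(int)-112)<12)&(h[...,1]>120)).astype(np.uint8)
n,l,st,c=cv2.connectedComponentsWithStats(b);i=1+np.argmax(st[1:,4]);print(st[i],c[i])
```

```text
12.85 [ 0.5758 -0.3836  0.1487]
[ 30  26 105  22 825] [76.3891 36.8739]
```

View pics/w10.png

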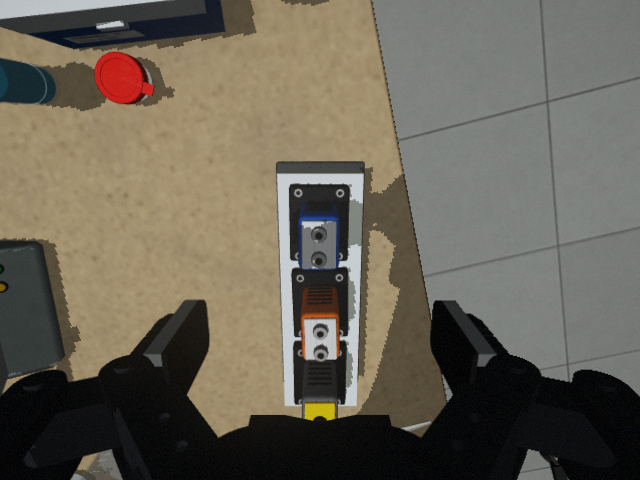

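Run:
```python
from g import *
p=cv2.imread("pics/w10.png");d=np.load("w10.npy");T=wcam(telemetry.observe())
L=(cloud(d,iw,T)-re)@RK-[0,.132,0]
m=((L[...,2]>.056)&(abs(L[...,1])<.03)&(abs(L[...,0])<.03)).astype(np.uint8)
k=cv2.findNonZero(m);r=cv2.minAreaRect(k);print(len(k),r)
q=(onplane([r[0]],iw,.042+.060,T)-re)@RK-[0,.132,0];print("centre plate",q, (onplane(cv2.boxPoints(r),iw,.102,T)-re)@RK-[0,.132,0])
print("ports",(onplane([(319,235),(318.3,260)],iw,.042+.066,T)-re)@RK-[0,.132,0])
print("median depth pts",np.median(L[m>0],0))
cv2.imwrite("pics/w10c.png",cv2.resize(p[175:285,265:375],None,fx=5,fy=5,interpolation=cv2.INTER_CUBIC))
```

```text
22874 ((319.0, 347.0), (352.0, 264.0), 0.0)
centre plate [[-0.0002 -0.0725  0.06  ]] [[-0.1317 -0.1847  0.06  ]
 [-0.1055  0.018   0.06  ]
 [ 0.105   0.0181  0.06  ]
 [ 0.1312 -0.1845  0.06  ]]
ports [[-0.0002  0.0074  0.066 ]
 [-0.0007 -0.0084  0.066 ]]
median depth pts [-0.0001  0.0105  0.223 ]
```

View pics/w10c.png

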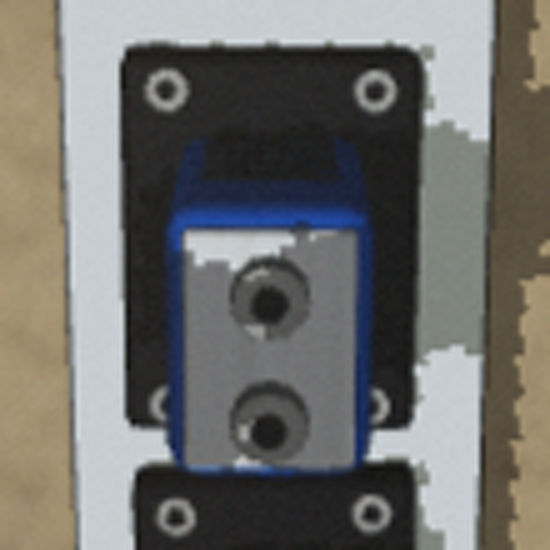

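Run:
```python
from g import *
T=wcam(telemetry.observe())
f=lambda uv,z:(onplane(uv,iw,.042+z,T)-re)@RK-[0,.132,0]
print("plate edges",f([(319.2,217.8),(319.2,268.8),(299,243),(339.3,243)],.06))
print("flange edges (far edge, near edge)",f([(319,184.2),(319,260.5),(289.7,190),(349.3,190)],.01))
c=lambda x,y:(265+x/5,175+y/5)
print("screws",f([c(166,90),c(376,91)],.01), "ports",f([c(270,295),c(268,420)],.064))
print("to hover centre",rel(re+.132*ry+[0,0,.1067],Rrack))
```

```text
plate edges [[-0.0001  0.0164  0.06  ]
 [-0.0001 -0.0165  0.06  ]
 [-0.0125  0.0005  0.06  ]
 [ 0.0122  0.0005  0.06  ]]
flange edges (far edge, near edge) [[-0.0003  0.0288  0.01  ]
 [-0.0003 -0.0296  0.01  ]
 [-0.0215  0.0246  0.01  ]
 [ 0.0216  0.0246  0.01  ]]
screws [[-0.0154  0.0224  0.01  ]
 [ 0.015   0.0223  0.01  ]] ports [[-0.0002  0.0074  0.064 ]
 [-0.0005 -0.0085  0.064 ]]
to hover centre [ 0.0008 -0.0002  0.0003 -0.0002  0.0012 -0.0004]
```

>>> carry_out:
  series:
    - [0.0005,0,0.04,0,0.001,0,0]
    - [0.0005,0,0.08,0,0.001,0,0]
    - [0.0005,0,0.108,0,0.001,0,0]
    - [0.0005,0,0.117,0,0.001,0,0]
    - [0.0005,0,0.117,0,0.001,0,60]
    - [0.0005,0,0.117,0,0.001,0,140]
    - [0.0005,0,0.117,0,0.001,0,200]
    - [0.0005,0,0.117,0,0.001,0,255]
    - [0.0005,0,0.117,0,0.001,0,255]
    - [0.0005,0,0.117,0,0.001,0,255]
  force: 60

```text
clock: 14.15
position: [0.5775, -0.3839, 0.0333]
tool_rot: [3.142, -0.002, -0.247]
force: [-2.4, 1.6, 7.2]
grip_width: 0.0256
```

Run:
```python
from g import *
s=telemetry.observe();T=wT(s);print(s["clock"],s["force"],s["grip_width"],s["position"],(T[:3,3]-re)@RK-[0,.132,0])
```

```text
14.15 [-2.4068  1.6266  7.1685] 0.025561248015925138 [ 0.5775 -0.3839  0.0333] [-0.      0.001  -0.0087]
```

>>> carry_out:
  series:
    - [0,0,-0.008,0,0,0,255]
    - [0,0,-0.025,0,0,0,255]
    - [0,0,-0.055,0,0,0,255]
    - [0,0,-0.095,0,0,0,255]
    - [0,0,-0.13,0,0,0,255]
    - [0,0,-0.13,0,0,0,255]

```text
clock: 14.9
position: [0.5782, -0.3846, 0.1664]
tool_rot: [3.14, -0.006, -0.247]
force: [-0.9, -0.9, -1.9]
grip_width: 0.0256
```

Run:
```python
from g import *
s=telemetry.observe();print(s["clock"],s["force"],s["grip_width"],s["position"])
print(rel(sk([.0002,-.0007,.0505]),Rplug))
p,d=imaging.grab_frame("wrist");cv2.imwrite("pics/w11.png",p)
```

```text
14.9 [-0.8506 -0.8676 -1.8521] 0.025566152630767686 [ 0.5782 -0.3846  0.1664]
[-0.0744 -0.2618  0.0362  0.5248 -0.0036  0.0092]
```

View pics/w11.png

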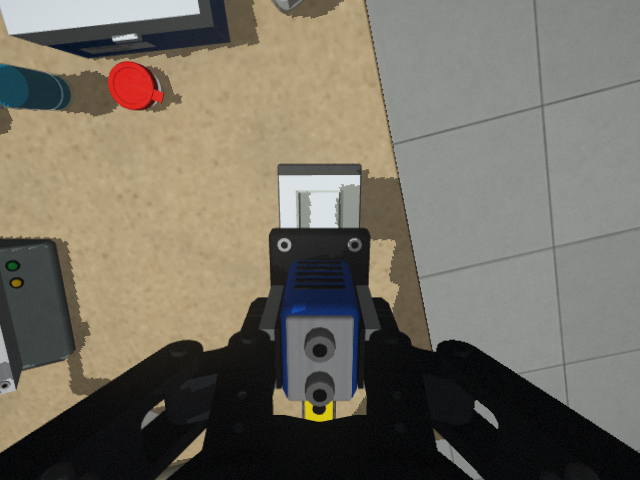

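>>> carry_out:
  series:
    - [-0.006,-0.02,-0.005,0.03,0,0.001,255]
    - [-0.016,-0.055,-0.01,0.1,-0.001,0.002,255]
    - [-0.027,-0.095,-0.01,0.18,-0.001,0.003,255]
    - [-0.038,-0.135,-0.005,0.27,-0.002,0.005,255]
    - [-0.05,-0.175,0.0,0.35,-0.002,0.006,255]
    - [-0.062,-0.215,0.01,0.43,-0.003,0.008,255]
    - [-0.071,-0.25,0.025,0.5,-0.004,0.009,255]
    - [-0.0745,-0.262,0.036,0.525,-0.0036,0.0092,255]
    - [-0.0745,-0.262,0.036,0.525,-0.0036,0.0092,255]
    - [-0.0745,-0.262,0.036,0.525,-0.0036,0.0092,255]

```text
clock: 16.2
position: [0.5691, -0.1124, 0.1267]
tool_rot: [-2.618, 0.004, -0.255]
force: [0.3, -0.6, -1.1]
grip_width: 0.0256
```

Run:
```python
from g import *
s=telemetry.observe();print(s["clock"],s["force"],s["grip_width"],s["position"],s["qd"])
print(rel(sk([.0002,-.0001,.0505]),Rplug), rel(sk([.0002,-.0001,-.0095]),Rplug))
p,d=imaging.grab_frame("wrist");cv2.imwrite("pics/w12.png",p)
p,d=imaging.grab_frame("scene");cv2.imwrite("pics/s12.png",cv2.resize(p[190:310,220:380],None,fx=5,fy=5,interpolation=cv2.INTER_CUBIC))
```

```text
16.2 [ 0.328  -0.601  -1.1271] 0.02558479739819265 [ 0.5691 -0.1124  0.1267] [ 0.0002 -0.0041 -0.0003 -0.0031 -0.002   0.0003  0.0037]
[ 0.0005 -0.0014 -0.0023 -0.0003  0.0036 -0.0026] [ 0.0007 -0.0014  0.0577 -0.0003  0.0036 -0.0026]
```

View pics/w12.png

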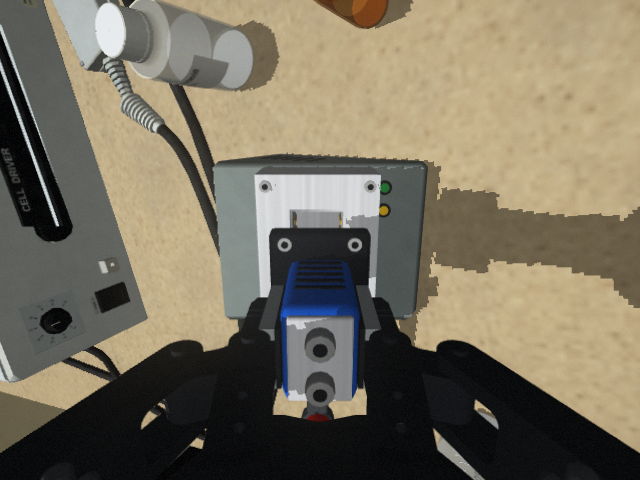

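View pics/s12.png

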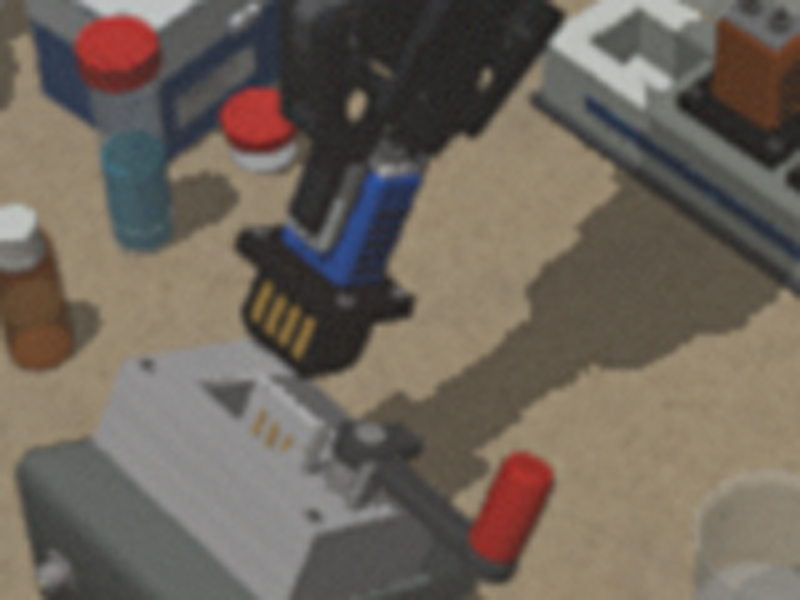

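>>> carry_out:
  series:
    - [0.0005,-0.0014,0.01,0,0.0036,-0.0026,255]
    - [0.0006,-0.0014,0.022,0,0.0036,-0.0026,255]
    - [0.0006,-0.0014,0.03,0,0.0036,-0.0026,255]
    - [0.0006,-0.0014,0.036,0,0.0036,-0.0026,255]
    - [0.0006,-0.0014,0.042,0,0.0036,-0.0026,255]

```text
clock: 16.92
position: [0.5748, -0.0898, 0.0902]
tool_rot: [-2.616, 0.001, -0.254]
force: [0.4, -0.0, -1.1]
grip_width: 0.0254
```

Run:
```python
from g import *
s=telemetry.observe();T=wT(s);print(s["clock"],s["grip_width"],"F socket",S.T@np.array(s["force"]),s["moment"], S.T@(T[:3,3]-so),rel(sk([.0002,-.0001,-.0095]),Rplug))
```

```text
16.925 0.02541699552767165 F socket [-0.4848 -0.383  -0.9708] [-0.7157  0.1534 -0.0495] [0.0007 0.0006 0.0049] [ 0.0007  0.0006  0.0144 -0.0016  0.001   0.0001]
```

>>> carry_out:
  series:
    - [0.0005,0.0004,0.006,-0.001,0.001,0,255]
    - [0.0005,0.0004,0.011,-0.001,0.001,0,255]
    - [0.0005,0.0004,0.0135,-0.001,0.001,0,255]
    - [0.0005,0.0004,0.0145,-0.001,0.001,0,255]

```text
clock: 17.42
position: [0.577, -0.0833, 0.0778]
tool_rot: [-2.617, -0.0, -0.255]
force: [0.9, 0.3, -1.2]
grip_width: 0.0256
```

Run:
```python
from g import *
s=telemetry.observe();T=wT(s);print(s["clock"],s["grip_width"],"F socket",S.T@np.array(s["force"]),s["moment"], S.T@(T[:3,3]-so),rel(sk([.0002,-.0001,-.0095]),Rplug))
```

```text
17.425 0.025571633502246293 F socket [-0.1425 -0.8148 -1.3507] [-0.6932  0.2096  0.0022] [ 0.0004  0.0001 -0.0092] [ 0.0002  0.0002  0.0003 -0.0006  0.      0.0001]
```

Press gently until contact force appears.

>>> carry_out:
  series:
    - [0,0,0.001,0,0,0,255]
    - [0,0,0.002,0,0,0,255]
    - [0,0,0.003,0,0,0,255]
    - [0,0,0.003,0,0,0,255]

```text
clock: 17.92
position: [0.5771, -0.0831, 0.0774]
tool_rot: [-2.617, -0.001, -0.255]
force: [-18.1, -9.9, 39.0]
grip_width: 0.0252
```

Run:
```python
from g import *
s=telemetry.observe();T=wT(s);print(s["clock"],s["grip_width"],"F socket",S.T@np.array(s["force"]),s["moment"], S.T@(T[:3,3]-so),rel(sk([.0002,-.0001,-.0095]),Rplug))
```

```text
17.925 0.025233117044307776 F socket [ 7.2696 15.0287 40.858 ] [1.3371 2.4961 1.6305] [ 0.0004  0.     -0.0097] [ 0.0001  0.0002 -0.0002 -0.0008 -0.0012  0.0001]
```

>>> carry_out:
  series:
    - [0,0,0.0,0,0,0,255]
    - [0,0,0.0,0,0,0,160]
    - [0,0,0.0,0,0,0,60]
    - [0,0,0.0,0,0,0,0]
    - [0,0,0.0,0,0,0,0]
    - [0,0,-0.03,0,0,0,0]
    - [0,0,-0.07,0,0,0,0]
    - [0,0,-0.105,0,0,0,0]
    - [0,0,-0.105,0,0,0,0]

```text
clock: 19.05
position: [0.5648, -0.1346, 0.168]
tool_rot: [-2.619, -0.003, -0.257]
force: [0.2, 0.3, -0.2]
grip_width: 0.0853
```

Run:
```python
from g import *
s=telemetry.observe();T=wcam(s);print(s["clock"],s["force"],s["grip_width"],s["position"])
p,d=imaging.grab_frame("wrist");cv2.imwrite("pics/w13.png",p)
D=(cloud(d,iw,T)-so)@S
q=lambda m:np.median(D[m],0)
m=(abs(D[...,0])<.009)&(abs(D[...,1])<.004)&(D[...,2]>.04);print("plate mid h",q(m),np.std(D[m][:,2]))
for a in ((-.019,-.02),(.019,-.02),(.019,0),(-.019,0)): 
    m=(abs(D[...,0]-a[0])<.002)&(abs(D[...,1]-a[1])<.006);print("flange top",q(m))
m=(abs(D[...,0])<.034)&(abs(D[...,1]+.038)<.004);print("face",q(m))
cv2.imwrite("pics/w13c.png",cv2.resize(p[150:330,230:410],None,fx=3.3,fy=3.3,interpolation=cv2.INTER_CUBIC))
print("to handle hover",rel(handle(1.571)+.07*zs-.044*zs,Rlev(1.571)))
```

```text
19.05 [ 0.1958  0.3175 -0.1538] 0.08531915189305085 [ 0.5648 -0.1346  0.168 ]
plate mid h [-0.      0.0006  0.0591] 0.001729568988146793
flange top [-0.0192 -0.0172  0.2159]
flange top [ 0.0192 -0.0176  0.2168]
flange top [0.0191 0.     0.0091]
flange top [-0.0189  0.0001  0.0095]
face [ 0.0006 -0.0379 -0.0005]
to handle hover [-0.1163  0.0002  0.0228 -0.0002 -0.0015  0.0005]
```

View pics/w13c.png

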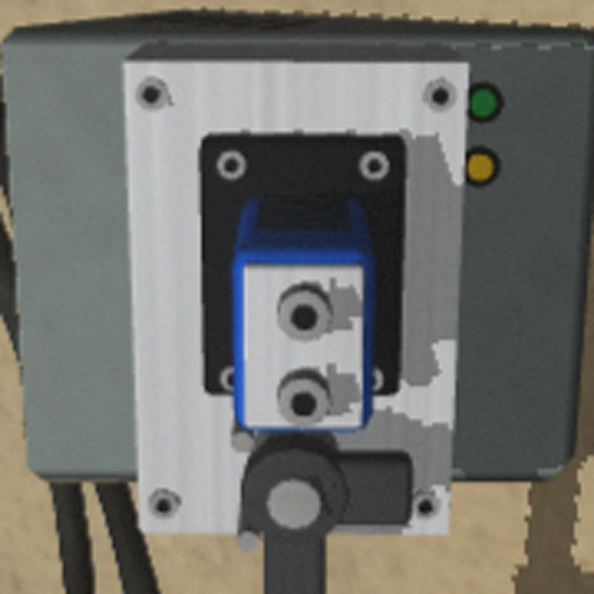

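>>> carry_out:
  series:
    - [-0.04,0,0,0,0,0,60]
    - [-0.08,0,0,0,-0.001,0,90]
    - [-0.115,0,0.01,0,-0.0015,0,90]
    - [-0.1163,0,0.04,0,-0.0015,0,90]
    - [-0.1163,0,0.075,0,-0.0015,0,90]
    - [-0.1163,0,0.092,0,-0.0015,0,90]
    - [-0.1163,0,0.092,0,-0.0015,0,90]
  force: 20

```text
clock: 19.98
position: [0.4622, -0.0574, 0.0853]
tool_rot: [-2.616, 0.004, -0.252]
force: [-0.3, -0.7, 0.5]
grip_width: 0.0548
```

Run:
```python
from g import *
s=telemetry.observe();print(s["clock"],s["force"],s["grip_width"],rel(handle(1.571)-.044*zs,Rlev(1.571)))
p,d=imaging.grab_frame("wrist");cv2.imwrite("pics/w14.png",p)
```

```text
19.975 [-0.3178 -0.6893  0.4768] 0.05481682827218315 [ 0.0017  0.0008 -0.0013 -0.0017  0.0051  0.0003]
```

View pics/w14.png

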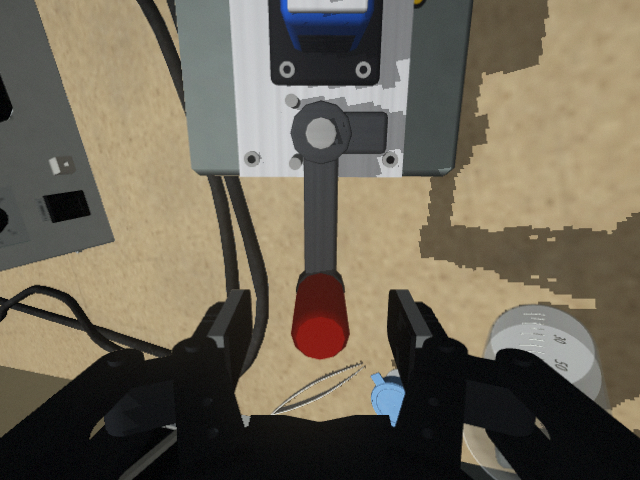

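Handle (320,330) sits centred between the pads. Close.

>>> carry_out:
  series:
    - [0.0015,0.0005,-0.001,0,0.004,0,180]
    - [0.0015,0.0005,-0.001,0,0.004,0,255]
    - [0.0015,0.0005,-0.001,0,0.004,0,255]
    - [0.0015,0.0005,-0.001,0,0.004,0,255]
  force: 20

```text
clock: 20.52
position: [0.4647, -0.0607, 0.0876]
tool_rot: [-2.618, -0.003, -0.257]
force: [-1.8, -2.8, 7.4]
grip_width: 0.0199
```

Run:
```python
from g import *
s=telemetry.observe();print(s["clock"],s["force"],s["grip_width"])
T=wT(s);c=sk([0,.048,0])
for q in (1.44,1.31,1.18,1.05,.92,.79,.66,.53,.4,.27):
    print(q,rel(handle(q)-.044*zs,Rlev(q),T))
```

```text
20.525 [-1.7802 -2.8432  7.3681] 0.01988034859017546
1.44 [-0.0009  0.0086  0.0019 -0.     -0.0036 -0.1307]
1.31 [ 0.0008  0.0173  0.0019  0.0002 -0.0036 -0.2607]
1.18 [ 0.0037  0.0257  0.0019  0.0004 -0.0036 -0.3907]
1.05 [ 0.0076  0.0336  0.0019  0.0007 -0.0036 -0.5207]
0.92 [ 0.0124  0.041   0.002   0.0009 -0.0036 -0.6507]
0.79 [ 0.0182  0.0476  0.002   0.0011 -0.0035 -0.7807]
0.66 [ 0.0248  0.0535  0.002   0.0014 -0.0035 -0.9107]
0.53 [ 0.0322  0.0584  0.002   0.0016 -0.0034 -1.0407]
0.4 [ 0.0401  0.0624  0.002   0.0019 -0.0033 -1.1707]
0.27 [ 0.0484  0.0653  0.0021  0.0021 -0.0033 -1.3007]
```

>>> carry_out:
  series:
    - [-0.0009,0.0086,0.001,0,-0.003,-0.131,255]
    - [0.0008,0.0173,0.001,0,-0.003,-0.261,255]
    - [0.0037,0.0257,0.001,0,-0.003,-0.391,255]
    - [0.0076,0.0336,0.001,0.001,-0.003,-0.521,255]
    - [0.0124,0.041,0.001,0.001,-0.003,-0.651,255]
    - [0.0182,0.0476,0.001,0.001,-0.003,-0.781,255]
    - [0.0248,0.0535,0.001,0.001,-0.003,-0.911,255]
    - [0.0322,0.0584,0.001,0.002,-0.003,-1.041,255]
    - [0.0401,0.0624,0.001,0.002,-0.003,-1.171,255]
    - [0.0484,0.0653,0.001,0.002,-0.003,-1.301,255]

```text
clock: 21.78
position: [0.4989, -0.1266, 0.0554]
tool_rot: [-2.993, -0.505, 1.013]
force: [2.1, 2.8, 26.2]
grip_width: 0.0201
```

Run:
```python
from g import *
s=telemetry.observe();print(s["clock"],s["force"],s["moment"],s["grip_width"])
for q in (.27,.14,0,-.03): print(q,rel(handle(q)-.044*zs,Rlev(q)))
```

```text
21.775 [ 2.0739  2.8425 26.2152] [ 2.7764 -0.9607  0.0371] 0.020090911178137213
0.27 [-0.0017 -0.0009  0.0016  0.0011 -0.0016  0.0059]
0.14 [-0.0012  0.0079  0.0016  0.0012 -0.0015 -0.1241]
0 [ 0.0006  0.0172  0.0017  0.0013 -0.0015 -0.2641]
-0.03 [ 0.0012  0.0192  0.0017  0.0013 -0.0014 -0.2941]
```

>>> carry_out:
  series:
    - [-0.0015,0.004,-0.0015,0,0,-0.06,255]
    - [-0.0008,0.0085,-0.0015,0,0,-0.13,255]
    - [0.0,0.013,-0.0015,0,0,-0.2,255]
    - [0.001,0.0175,-0.0015,0,0,-0.265,255]
    - [0.001,0.019,-0.0015,0,0,-0.29,255]
    - [0.001,0.02,-0.0015,0,0,-0.3,255]

```text
clock: 22.52
position: [0.5139, -0.1328, 0.0541]
tool_rot: [3.128, -0.528, 1.353]
force: [-11.8, 13.6, 25.5]
grip_width: 0.0202
```

Run:
```python
from g import *
s=telemetry.observe();print(s["clock"],s["force"],S.T@np.array(s["force"]),s["moment"],s["grip_width"])
for q in (0,-.03): print(q,rel(handle(q)-.044*zs,Rlev(q)))
p,d=imaging.grab_frame("wrist");cv2.imwrite("pics/w15.png",p)
```

```text
22.525 [-11.7844  13.5757  25.4945] [21.5521 14.8259 16.9954] [4.489  1.6582 1.1956] 0.020177922763283933
0 [-0.0014  0.0007  0.0016 -0.0052 -0.0043  0.0324]
-0.03 [-0.0014  0.0027  0.0016 -0.0052 -0.0044  0.0024]
```

View pics/w15.png

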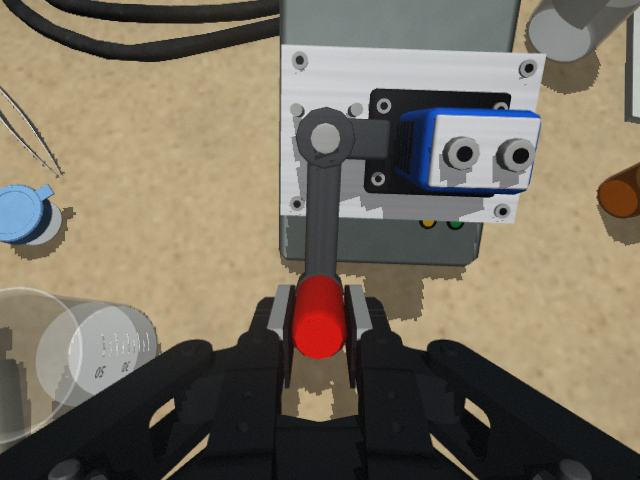

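>>> carry_out:
  series:
    - [-0.001,-0.001,0,0,0,0,255]
    - [-0.001,-0.001,0,0,0,0,190]
    - [-0.001,-0.001,0,0,0,0.0,110]
    - [-0.001,-0.001,0,0,0,0.0,80]
    - [-0.001,-0.001,-0.01,0,0,0.0,80]
    - [-0.001,-0.001,-0.05,0,0,0,80]
    - [-0.001,-0.001,-0.1,0,0,0,80]
    - [-0.001,-0.001,-0.14,0,0,0,80]
    - [-0.001,-0.001,-0.14,0,0,0,80]

```text
clock: 23.7
position: [0.4968, -0.207, 0.1759]
tool_rot: [3.121, -0.521, 1.35]
force: [-0.0, 0.2, -0.7]
grip_width: 0.0587
```

Run:
```python
from g import *
s=telemetry.observe();T=wcam(s);print(s["clock"],s["force"],s["grip_width"],s["position"])
p,d=imaging.grab_frame("wrist");cv2.imwrite("pics/w16.png",p)
h=cv2.cvtColor(p,cv2.COLOR_BGR2HSV)
for q in (0,.1,.2): print(q,"pred handle top",proj([handle(q)+.013*zs],iw,T))
D=(cloud(d,iw,T)-so)@S
m=((h[...,0]<6)|(h[...,0]>174))&(h[...,1]>150)&(abs(D[...,2]-.0575)<.003)&(np.linalg.norm(D[...,:2]-[-.068,.048],axis=-1)<.03)
print("handle top in socket",np.median(D[m],0),m.sum())
m=(abs(D[...,0])<.009)&(abs(D[...,1])<.004)&(D[...,2]>.04)&(D[...,2]<.08);print("blue plate",np.median(D[m],0))
for n in("top","scene"):
    p,d=imaging.grab_frame(n);cv2.imwrite(f"pics/{n}16.png",p)
```

```text
23.7 [-0.0322  0.1778 -0.7008] 0.058697565160527466 [ 0.4968 -0.207   0.1759]
0 pred handle top [[318.3418 224.0903]]
0.1 pred handle top [[308.8814 223.361 ]]
0.2 pred handle top [[299.5173 221.7189]]
handle top in socket [-0.0663  0.0498  0.0566] 545
blue plate [ 0.0001 -0.0002  0.0591]
```

View pics/w16.png

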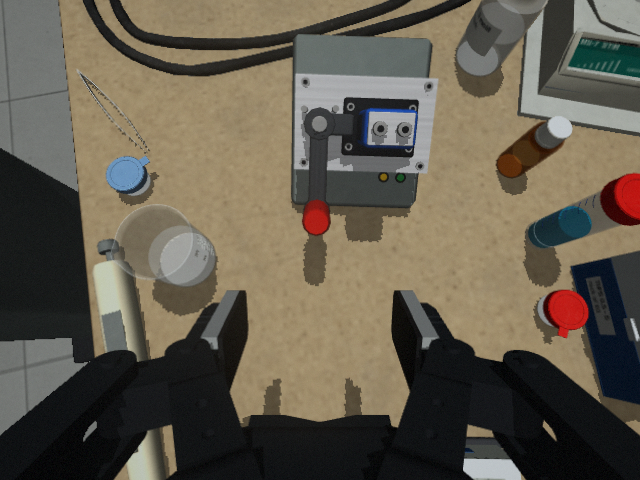

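View pics/scene16.png

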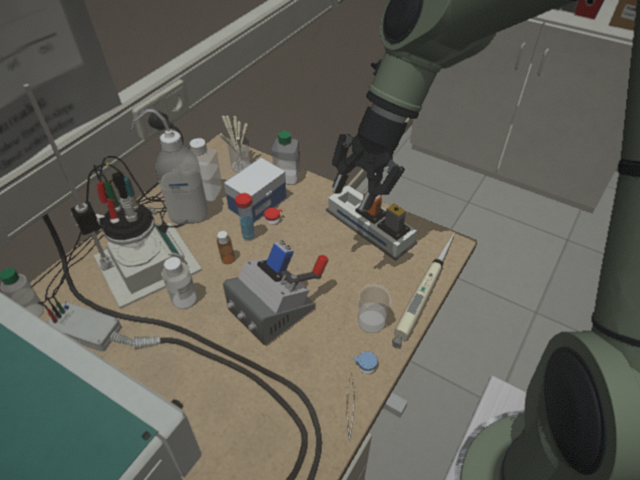

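Run:
```python
from g import *
a=cv2.imread("pics/top0.png");b=cv2.imread("pics/top16.png");h=cv2.cvtColor(b,cv2.COLOR_BGR2HSV)
cv2.imwrite("pics/top16c.png",cv2.resize(b[120:340,190:450],None,fx=2.7,fy=2.7))
```

```text
(no output)
```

View pics/top16c.png

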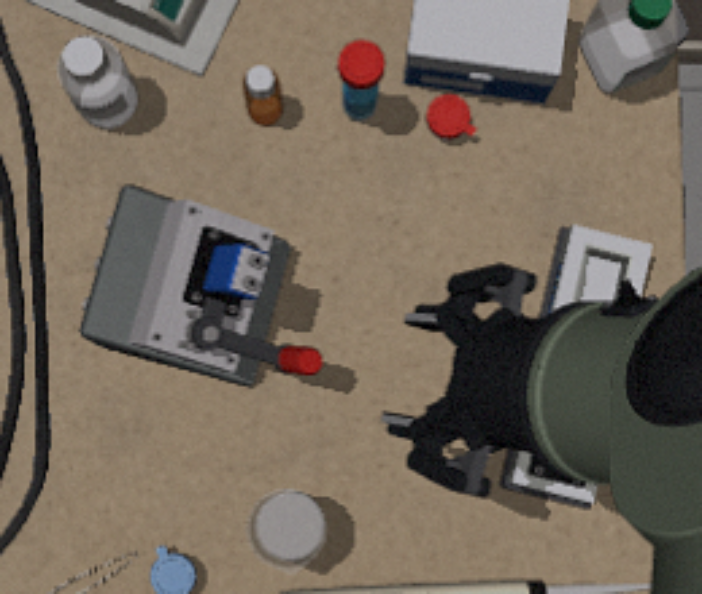

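Run:
```python
from h import *
s=telemetry.observe();print(s["clock"],np.abs(s["qd"]).max(),s["force"]);print(ticket.job_done())
```

```text
23.85 0.013612888756534446 [-0.3777  0.0263 -0.5827]
the job is handed in; nothing more can be done
None
```

I opened the lever to its stop, moved the grey dummy plug to the empty rack place, plugged the blue module home, swung the lever closed and handed the job in at about 24 s.

**Last checks**
- **Blue module:** its top plate reads 59.1 mm above the face, against 58.9 mm for the dummy when it was home, and it is centred to about 0.5 mm. It met about 41 N of resistance when pressed to the bottom.
- **Lever:** about 0.025 rad by the wrist camera (limit 0.1), after it met about 15 N at the closed stop.
- **Dummy plug:** its top is at z = 0.102 m, centred to about 0.5 mm in the rack place and upright. I measured this just after placing it.
- **Orange module and bystanders:** they look unmoved in the scene and top pictures, though the arm hides part of the rack in the last top view. I did not measure them.
- **Robot:** at rest and clear of everything, with a wrist force under 1 N.

**What disagreed**
- **Fingertips:** they end about 31 mm short of the reported TCP, so my first grip on the lever handle closed above it. I corrected for this and the later grips held.
- **Lever start:** it was already slightly open, at about 0.14 rad instead of 0.
- **Scene camera:** its reading of the dummy plug was about 5 mm off the other two cameras. I used the top and wrist cameras instead.

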